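# Sort the repair leftovers into their trays

## Task

Sort the five things left over from a repair into the three shallow trays. The two bare round cells go into the tray with two long bays, one cell lying lengthwise in each; the flux jar and the solder spool go into the tray with two square bays, one standing upright in each (either way round); the white charger block goes flat and lengthwise into the undivided tray. Each must rest on the floor of its bay, inside the walls; let go of everything at the end.

Things in the scene. Friction and masses are not known exactly. Their poses are not given: they have to be found in the camera images.
- round_cell1: bare round battery cell, blue, lying on the bench: 18 mm diameter, 66 mm long along its own y axis. Origin under its middle, at its underside; z up. It does not roll, and across x the fingers meet it about 12 mm apart, so close well below 18 mm. 46 g.
- round_cell2: bare round battery cell, green, otherwise the same as round_cell1: 18 mm diameter, 66 mm long along its y, origin at its underside below the middle; fingers meet it about 12 mm apart.
- flux_jar: round flux jar, dark screw lid on an amber body, 46 mm diameter, 32 mm high, standing upright. Origin at the centre of its underside, z up. The lid is tight.
- solder_spool: upright spool with white flanges and a little solder wire, 40 mm flange diameter (a wire end sticks out to 45 mm), 38 mm high. Origin at the underside; the spool's axis is 2 mm from it, at about x -2 mm, y +2 mm. z up.
- usb_charger: white charger block with rounded edges, 42 (x) x 75 (y) x 22 (z) mm, lying flat. Origin at the centre of its underside, z up. Grip it across its 42 mm width.
- cell_tray: shallow grey tray fixed to the bench, 10 mm high; floor and walls 3 mm thick. Origin: centre of its underside, z up; blank label card on its -x end. Left half of the bench, turned up to 0.3 rad. 96 (x) x 94 (y) mm outside, with one lengthwise divider 8 mm thick: two long bays 90 mm (x) by 40 mm (y), centred at y = +24 and y = -24 mm. A cell lies in a bay along the tray's x.
- supply_tray: shallow grey tray fixed to the bench, 10 mm high; floor and walls 3 mm thick. Origin: centre of its underside, z up; blank label card on its -x end. Left half of the bench, turned up to 0.3 rad. 140 (x) x 70 (y) mm outside, with one cross divider 6 mm thick: two square bays 64 x 64 mm, centred at x = +35 and x = -35 mm.
- charger_tray: shallow grey tray fixed to the bench, 10 mm high; floor and walls 3 mm thick. Origin: centre of its underside, z up; blank label card on its -x end. Left half of the bench, turned up to 0.3 rad. 102 (x) x 68 (y) mm outside, undivided: one bay 96 mm (x) by 62 mm (y), centred on the origin. A hot-air tool 0.25 m tall stands at about x 0.65, y 0.08 behind the trays.
There are look-alikes about, which are no part of the job. Leave any turquoise look-alike of the flux_jar alone.

How it is judged:
At the end, for the whole second after the job is handed in: One cell lies level in each long bay, jar and spool stand upright one in each square bay, the charger lies flat, right way up, in the undivided tray; within 14 mm of bay centres (cells 15 across; jar, spool 16), within 0.4 rad of lengthwise, on the tray floors, at rest (((x of round_cell1 in the frame of cell_tray between -0.014 and 0.014 m and y of round_cell1 in the frame of cell_tray between 0.009 and 0.039 m and z of each of round_cell1, round_cell2 in the frame of cell_tray below 0.0095 m and angle between round_cell1's own y axis and vertical between 1.45 and 1.69 rad and angle between the y axis of each of round_cell1, round_cell2 and the x axis of cell_tray, either way round below 0.4 rad and x of round_cell2 in the frame of cell_tray between -0.014 and 0.014 m and y of round_cell2 in the frame of cell_tray between -0.039 and -0.009 m and angle between round_cell2's own y axis and vertical between 1.45 and 1.69 rad) or (x of round_cell1 in the frame of cell_tray between -0.014 and 0.014 m and y of round_cell1 in the frame of cell_tray between -0.039 and -0.009 m and z of each of round_cell1, round_cell2 in the frame of cell_tray below 0.0095 m and angle between round_cell1's own y axis and vertical between 1.45 and 1.69 rad and angle between the y axis of each of round_cell1, round_cell2 and the x axis of cell_tray, either way round below 0.4 rad and x of round_cell2 in the frame of cell_tray between -0.014 and 0.014 m and y of round_cell2 in the frame of cell_tray between 0.009 and 0.039 m and angle between round_cell2's own y axis and vertical between 1.45 and 1.69 rad)) and ((x of flux_jar in the frame of supply_tray between 0.019 and 0.051 m and y of flux_jar in the frame of supply_tray between -0.016 and 0.016 m and z of each of flux_jar, solder_spool in the frame of supply_tray below 0.007 m and angle between each of flux_jar, solder_spool's own z axis and vertical below 0.1 rad and x of solder_spool in the frame of supply_tray between -0.051 and -0.019 m and y of solder_spool in the frame of supply_tray between -0.016 and 0.016 m) or (x of flux_jar in the frame of supply_tray between -0.051 and -0.019 m and y of flux_jar in the frame of supply_tray between -0.016 and 0.016 m and z of each of flux_jar, solder_spool in the frame of supply_tray below 0.007 m and angle between each of flux_jar, solder_spool's own z axis and vertical below 0.1 rad and x of solder_spool in the frame of supply_tray between 0.019 and 0.051 m and y of solder_spool in the frame of supply_tray between -0.016 and 0.016 m)) and x of usb_charger in the frame of charger_tray between -0.014 and 0.014 m and y of usb_charger in the frame of charger_tray between -0.014 and 0.014 m and z of usb_charger in the frame of charger_tray below 0.007 m and angle between usb_charger's own z axis and vertical below 0.1 rad and angle between the y axis of usb_charger and the x axis of charger_tray, either way round below 0.4 rad and linear speed of each of round_cell1, round_cell2, flux_jar, solder_spool, usb_charger below 0.02 m/s and angular speed of each of round_cell1, round_cell2, flux_jar, solder_spool, usb_charger below 0.3 rad/s); the robot touches nothing.
It also fails if it takes over 120 s, if anything falls off the work surface, if the arm or the gripper's body presses on something with over 40 N, if the wrist force passes 120 N, or if a joint passes its speed limit or range.

## Robot

A 7-joint arm with a two-finger parallel gripper is mounted at the origin on a cart in front of the work surface, level with it; the furniture and walls round the work are solid. World frame = base frame: x ahead of the robot, y to its left, z up, the work surface at z = 0. Lengths are in m, angles in rad, forces in N, time in s.
With the tool pointing down it reaches from about 0.4 to 0.85 m from the base axis. Payload 10.4 kg.
Tool frame: the origin (TCP) lies between the finger pads; the fingertips stand 14 mm ahead of it and the grasp point (between the pads) lies 5 mm behind it; z points along the fingers, y is the line along which they close (so a half turn about z gives the same grasp; the last joint's range is limited). The gripper opens to 87 mm and grips with 3 to 60 N. Pads are 19 mm wide; open, the fingers measure 117 mm over their backs; the gripper's body (75 mm by 190 mm) begins 51 mm behind the grasp point.
Start: joints at [1.225, 0.332, -0.065, 1.46, 0.022, 1.35, -0.088], TCP at [0.198, -0.593, 0.237] pointing down, gripper open.
Joint ranges: [-2.6, 2.6], [-0.5, 2.12], [-1.47, 1.34], [0.16, 2.42], [-1.27, 4.41], [0.06, 2.06], [-2.6, 2.6]. Speed limits (rad/s): [2.22, 2.22, 2.79, 2.79, 3.14, 3.14, 3.14].

## Interface

Orientations are given as a 3x3 rotation matrix whose columns are the frame's x, y, z axes.
In Python, from rig import bot gives the robot as it stands. The module is installed in compiled form; this text tells all that it offers.
- The arm moves only by the tool drive_tool, never from a script. Its argument "deltas" is a list of rows, each an object of numbers: "dx", "dy", "dz": the shift along the tool's x, y, z scaled (see below); "roll": the turn about the tool's z scaled (see below); "claw": the closure in counts, from 0 (fully open) to 255 (shut). A call has 1 to 12 rows; each row shifts and turns the commanded pose from where the row before left it, along the tool's axes as they then stand; what a row does not reach is not made up. The controller multiplies each number of a shift by 0.06 m and each number of a turn by 0.12 rad. A row lasts 1/8 s, in which the tool goes at most 62.5 mm and 10.7 degrees, less where a joint would pass 70% of its speed; a pose out of reach is approached as far as the arm can. A call with a number of a shift or a turn outside -1 to 1 is refused whole. A call with a gripper value outside its range is refused whole. The fingers move at their own pace and stop on an object; "newtons" is the grip in N (left out, the last holds). Time passes only in rows, so rows that do not move let the fingers close. It gives the time, the measured TCP pose, the force, the opening and the grip force at its end, in the units of the state.
- bot.get_obs(): the state, without advancing time (a new reading comes with each control period).
- bot.grab_frame(name): name is "side" or "top"; returns a dict with "color" (400x640x3 uint8, blue, green, red), "fx", "fy", "cx", "cy" (pixels), "distortion" ([k1, k2, p1, p2, k3] as OpenCV has them; the pictures are not rectified), "R" (3x3) and "t" (3): a world point X has camera coordinates R X + t. Camera axes: x right, y down, z forward; pixel columns grow to the right and rows downward; lengths in m; the calibration is good to about 2 mm. A picture is of the moment at which its call begins. There is no depth.
- bot.finish_job(): hands the job in; it is judged then, once.
Trained networks look in the newest picture that a camera, given by its name, has taken for a name from the list of things; names that differ only in an ending like _2 or _b are one class to them, and where a whole thing is asked for, a point or a joint stands for the part that bears it (a point fixed in the world has none). Each returns a list of dicts, best first, with "confidence" (0 to 1); they miss things now and then, are a little off and sometimes report something else, mostly with a low value. They report only what shows in the picture. A call takes as long as a camera call. They do not tell look-alikes from the thing itself.
- bot.recognise(camera, label): "uv" ([column, row] in pixels, amid what is visible of it).
- bot.trace(camera, label): "pixels" (400x640 bool, what is visible of it) and "uv" ([column, row] in pixels, amid what is visible of it).
The state is a dict: "clock": time; "joint_positions": joint angles; "dq": joint speeds; "tau": joint torques, N m; "position": TCP position; "ee_rot": TCP orientation; "wrist_force": force on the tool from outside, world axes, zero at the start; "torque": the same for the moment, N m; "finger_gap": finger opening in m; "grasp_force": force on a finger pad.
Only numpy, scipy, OpenCV 4.12 (cv2) and the standard library are available. Lean on these libraries where they do the work, as an engineer would, in place of code of your own. Each camera call takes 0.05 s, during which the arm holds its last target. There are 200 camera calls.

## Working session

There is one attempt and no reset: what is moved stays moved. The work goes in short steps, Python scripts to look and compute and a tool call to move; the robot and the scene stay as the last step left them, time stands still between calls to the robot, and variables do not carry over. Pictures are saved under pics/ and viewed, at most 16 in all, crops included, and the job is handed in when it is done.

Besides the shell and the picture viewer there is one more tool, called in YAML: its name, and indented under it one key for each argument. drive_tool: Moves the arm, as the interface text tells. Its arguments: {"type":"object","properties":{"deltas":{"type":"array"},"newtons":{"type":"number"}},"required":["deltas"]}

```bash
mkdir -p pics; cat > h.py <<'E'
import numpy as np, cv2
from rig import bot
def cam(n):
    f=bot.grab_frame(n); f={k:(np.array(v) if isinstance(v,(list,tuple)) else v) for k,v in f.items()}
    f['K']=np.array([[f['fx'],0,f['cx']],[0,f['fy'],f['cy']],[0,0,1.]]); return f
def ray(f,uv):
    p=cv2.undistortPoints(np.array(uv,float).reshape(-1,1,2),f['K'],np.array(f['distortion'],float)).reshape(-1,2)
    d=np.c_[p,np.ones(len(p))]@f['R']; o=-f['R'].T@f['t']; return o,d
def onz(f,uv,z):
    o,d=ray(f,uv); s=(z-o[2])/d[:,2]; return o+s[:,None]*d
def proj(f,X):
    return cv2.projectPoints(np.array(X,float).reshape(-1,1,3),cv2.Rodrigues(f['R'])[0],np.array(f['t'],float),f['K'],np.array(f['distortion'],float))[0].reshape(-1,2)
def tri(f,uv,g,uv2):
    o,d=ray(f,uv);p,e=ray(g,uv2);d=d[0]/np.linalg.norm(d[0]);e=e[0]/np.linalg.norm(e[0])
    s=np.linalg.lstsq(np.c_[d,-e],p-o,rcond=None)[0]; a=o+s[0]*d;b=p+s[1]*e
    return (a+b)/2,np.linalg.norm(a-b)
E
python3 - <<'E'
from h import *
o=bot.get_obs(); print({k:np.round(v,3) for k,v in o.items()})
for n in('top','side'):
    f=cam(n); cv2.imwrite(f'pics/{n}0.png',f['color']); print(n,f['fx'],-f['R'].T@f['t'],f['R'].round(2).tolist(),f['distortion'])
    for l in 'round_cell1 round_cell2 flux_jar solder_spool usb_charger cell_tray supply_tray charger_tray'.split():
        print(l,[(np.round(r['uv']).tolist(),round(r['confidence'],2)) for r in bot.recognise(n,l)])
E
```

```text
{'clock': np.float64(0.0), 'joint_positions': array([ 1.225,  0.333, -0.065,  1.461,  0.022,  1.35 , -0.088]), 'dq': array([-0.001,  0.   ,  0.002,  0.   , -0.001, -0.002,  0.001]), 'tau': array([-0.0000e+00, -6.2325e+01,  2.4000e-02, -3.8989e+01, -6.1000e-02,
        4.0000e-02,  0.0000e+00]), 'position': array([ 0.198, -0.592,  0.236]), 'ee_rot': array([[ 0.948,  0.317, -0.001],
       [ 0.317, -0.948,  0.001],
       [-0.   , -0.001, -1.   ]]), 'wrist_force': array([-0.557,  0.04 ,  0.605]), 'torque': array([ 0.026, -0.008, -0.065]), 'grasp_force': np.float64(0.0), 'finger_gap': np.float64(0.088)}
top 500.045859197816 [0.37993637 0.00157955 1.49257661] [[-0.02, -1.0, 0.01], [-1.0, 0.02, -0.06], [0.06, -0.01, -1.0]] [-0.08517631  0.          0.          0.          0.        ]
round_cell1 [([331.0, 183.0], 0.45), ([405.0, 183.0], 0.41)]
round_cell2 [([331.0, 183.0], 0.45), ([405.0, 183.0], 0.41)]
flux_jar [([364.0, 180.0], 0.66), ([375.0, 220.0], 0.59), ([232.0, 212.0], 0.3)]
solder_spool [([444.0, 182.0], 0.64)]
usb_charger []
cell_tray [([192.0, 201.0], 0.79)]
supply_tray [([279.0, 198.0], 0.85)]
charger_tray [([234.0, 209.0], 0.67)]
side 450.33892376417396 [ 0.4082602  -0.93898536  0.80924865] [[1.0, -0.04, 0.01], [-0.02, -0.64, -0.77], [0.04, 0.76, -0.64]] [-0.09069551  0.          0.          0.          0.        ]
round_cell1 [([356.0, 284.0], 0.5)]
round_cell2 [([356.0, 284.0], 0.5)]
flux_jar [([351.0, 241.0], 0.71), ([310.0, 248.0], 0.55)]
solder_spool [([353.0, 316.0], 0.82)]
usb_charger [([307.0, 317.0], 0.89)]
cell_tray [([321.0, 133.0], 0.95)]
supply_tray [([326.0, 181.0], 0.66)]
charger_tray [([316.0, 157.0], 0.74), ([308.0, 322.0], 0.25)]
```

```bash
python3 - <<'E'
import cv2
a=cv2.imread('pics/top0.png')[120:270,150:550]; cv2.imwrite('pics/t1.png',cv2.resize(a,None,fx=2,fy=2,interpolation=2))
a=cv2.imread('pics/side0.png')[90:370,200:480]; cv2.imwrite('pics/s1.png',cv2.resize(a,None,fx=2.1,fy=2.1,interpolation=2))
E
```

```text
(no output)
```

View pics/t1.png

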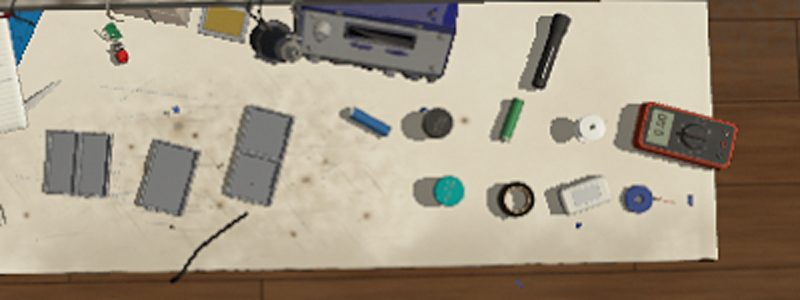

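View pics/s1.png

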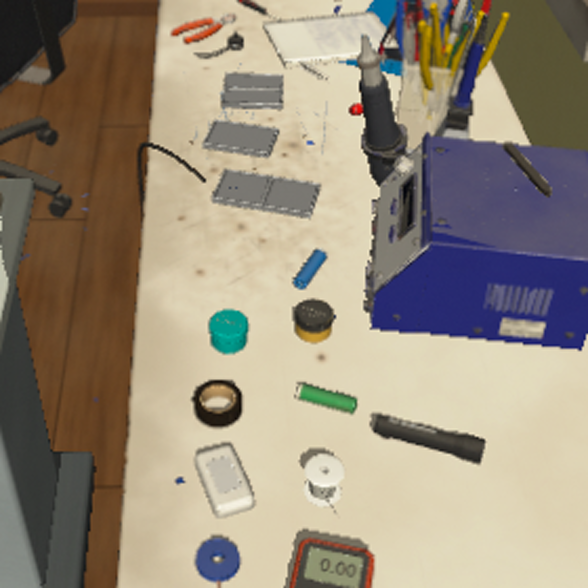

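Top view: blue cell (335,181), dark-lid jar (368,181), green cell (405,180), white spool (446,183), white charger (443,217); trays: cell (188,202), charger (234,208), supply (279,198). 

Possible mix-ups: the turquoise jar (374,215) and black tape ring (408,219) for the jar, the blue washer-like spool (470,219) for the spool, and the flashlight and multimeter for nothing. By description I choose the dark-lid/amber jar at (368,181) and the white spool at (446,183).

```bash
cat >> h.py <<'E'
from scipy.optimize import minimize
def box(a,b,h): return np.array([[x,y,z] for x in(-a/2,a/2) for y in(-b/2,b/2) for z in(0,h)])
def cyl(r,h,n=24,c=(0,0)):
    t=np.linspace(0,2*np.pi,n,False); return np.array([[c[0]+r*np.cos(u),c[1]+r*np.sin(u),z] for u in t for z in(0,h)])
def lying(r,L,n=16):
    t=np.linspace(0,2*np.pi,n,False); return np.array([[r*np.cos(u),y,r+r*np.sin(u)] for u in t for y in(-L/2,L/2)])
M=dict(round_cell1=lying(.009,.066),round_cell2=lying(.009,.066),flux_jar=cyl(.023,.032),solder_spool=cyl(.020,.038),
 usb_charger=box(.040,.073,.022),cell_tray=box(.096,.094,.010),supply_tray=box(.140,.070,.010),charger_tray=box(.102,.068,.010))
S=4
def sil(f,P):
    q=cv2.convexHull(proj(f,P).astype(np.float32)); m=np.zeros((400*S,640*S),np.uint8)
    cv2.fillConvexPoly(m,np.round((q+.5)*S*16).astype(np.int32),1,shift=4)
    return cv2.resize(m.astype(np.float32),(640,400),interpolation=cv2.INTER_AREA)
def place(P,p):
    c,s=np.cos(p[3]),np.sin(p[3]); return P@np.array([[c,-s,0],[s,c,0],[0,0,1]]).T+np.array(p[:3])
def fit(name,views,p0,usez=True,yaws=(0,)):
    # views: list of (frame, mask); p0 [x,y,z,yaw]
    sc=np.array([.004,.004,.004,.15]); best=None
    def cost(v,y0):
        p=np.array(p0)+v*sc; p[3]=y0+v[3]*sc[3]
        if not usez: p[2]=p0[2]
        e=0
        for f,m in views:
            s=sil(f,place(M[name],p)); e+=np.abs(s-m).sum()/m.sum()
        return e
    for y0 in yaws:
        r=minimize(cost,np.zeros(4),args=(y0,),method='Nelder-Mead',options=dict(maxfev=160,initial_simplex=np.vstack([np.zeros(4),2*np.eye(4)])))
        p=np.array(p0)+r.x*sc; p[3]=y0+r.x[3]*sc[3]
        if not usez:p[2]=p0[2]
        if best is None or r.fun<best[1]: best=(p,r.fun)
    return best
E
python3 - <<'E'
from h import *
F={n:cam(n) for n in('top','side')}
print({n:[] for n in F})
C={'round_cell1':[(335,181),(347,217)],'round_cell2':[(405,180),(355,279)],'flux_jar':[(368,181),(350,242)],'solder_spool':[(446,183),(354,317)],
'usb_charger':[(443,217),(307,318)],'cell_tray':[(188,202),(320,133)],'charger_tray':[(234,208),(315,156)],'supply_tray':[(279,198),(326,181)]}
for l,cs in C.items():
    v=[];uv=[]
    for n,c in zip(F,cs):
        t=[r for r in bot.trace(n,l) if np.hypot(*(np.array(r['uv'])-c))<12]
        if t: v.append((F[n],t[0]['pixels'].astype(np.float32))); ys,xs=np.nonzero(t[0]['pixels']); uv.append([xs.mean(),ys.mean()])
        else: print(l,'missed in',n)
    if len(v)==0: print(l,'none'); continue
    if len(v)==2: T,g=tri(v[0][0],uv[0],v[1][0],uv[1]); print(l,'tri centre',T.round(4),'gap',round(g,4))
    p0=[*onz(v[0][0],[uv[0]],.01)[0][:2],0,0]
    y=(0,) if l in('flux_jar','solder_spool') else ((-.2,.2) if 'tray' in l else (-1.2,-.6,0,.6,1.2))
    if l=='usb_charger': y=(-.3,.3)
    p,e=fit(l,v,p0,len(v)==2,y); print(l,'fit',p.round(4),'err',round(e,3),'px',[int(m.sum()) for _,m in v])
E
```

```text
{'top': [], 'side': []}
round_cell1 tri centre [ 0.5271 -0.0573  0.0084] gap 0.0004
round_cell1 fit [ 5.273e-01 -5.650e-02  2.000e-04 -5.021e-01] err 0.532 px [126, 110]
round_cell2 tri centre [ 0.5292 -0.269   0.0082] gap 0.0024
round_cell2 fit [ 5.2770e-01 -2.6830e-01 -7.0000e-04 -1.9681e+00] err 0.516 px [139, 168]
flux_jar tri centre [ 0.5238 -0.1564  0.0167] gap 0.0004
flux_jar fit [ 0.5239 -0.1555 -0.0011  0.1655] err 0.273 px [188, 327]
solder_spool tri centre [ 0.5124 -0.3848  0.0219] gap 0.0013
solder_spool fit [ 0.5122 -0.3842  0.0023  0.1435] err 0.237 px [195, 387]
usb_charger tri centre [ 0.4148 -0.3745  0.0123] gap 0.0016
usb_charger fit [ 0.4149 -0.3745  0.0008  0.2963] err 0.251 px [358, 657]
cell_tray tri centre [0.4744 0.3782 0.0045] gap 0.0028
cell_tray fit [ 4.750e-01  3.783e-01  4.000e-04 -8.730e-02] err 0.224 px [985, 430]
charger_tray missed in side
charger_tray fit [ 0.4521  0.2422  0.     -0.2887] err 0.044 px [808]
supply_tray tri centre [0.4816 0.1068 0.0045] gap 0.0013
supply_tray fit [ 0.481   0.1068  0.0008 -0.2878] err 0.111 px [1091, 815]
```

```bash
python3 - <<'E'
from h import *
import h
h.S=4
F={n:cam(n) for n in('top','side')}
for n in F:
    for l in ('usb_charger','round_cell1','round_cell2'):
        for r in bot.trace(n,l):
            m=r['pixels'].astype(np.uint8); (c,s,a)=cv2.minAreaRect(np.argwhere(m)[:,::-1].astype(np.float32))
            if n=='top':
                q=onz(F[n],cv2.boxPoints((c,s,a)),.012)[:,:2]; print(l,n,np.round(r['uv']),r['confidence'], [(round(float(np.linalg.norm(q[i+1]-q[i])),3),round(float(np.arctan2(-(q[i+1]-q[i])[0],(q[i+1]-q[i])[1])),2)) for i in (0,1)])
            else: print(l,n,np.round(r['uv']),r['confidence'])
P=dict(round_cell1=[.5273,-.0567,0,-.5],round_cell2=[.528,-.2685,0,-1.968],flux_jar=[.5239,-.156,0,0],solder_spool=[.5122,-.3845,0,0],usb_charger=[.4149,-.3745,0,.3],
cell_tray=[.4747,.3783,0,-.087],charger_tray=[.4521,.2422,0,-.289],supply_tray=[.481,.1068,0,-.288])
k=6
o=[]
for n,(a,b,c,d) in {'top':(165,235,310,470),'side':(210,340,290,370)}.items():
    im=cv2.resize(F[n]['color'][a:b,c:d],None,fx=k-(n=='side')*1.5-(n=='top')*1,fy=k-(n=='side')*1.5-(n=='top')*1,interpolation=cv2.INTER_CUBIC); kk=im.shape[0]/(b-a)
    for l,p in P.items():
        q=cv2.convexHull(proj(F[n],place(M[l],p)).astype(np.float32)); q=((q+.5-[c,a])*kk).astype(np.int32); cv2.polylines(im,[q],True,(0,0,255),1)
    cv2.imwrite(f'pics/{n}2.png',im)
f=F['top'];a,b,c,d=160,240,160,310
im=cv2.resize(f['color'][a:b,c:d],None,fx=5,fy=5,interpolation=cv2.INTER_CUBIC)
for l,p in P.items():
    q=cv2.convexHull(proj(f,place(M[l],p)).astype(np.float32)); q=((q+.5-[c,a])*5).astype(np.int32); cv2.polylines(im,[q],True,(0,0,255),1)
A=cv2.imread('pics/top2.png'); w=max(A.shape[1],im.shape[1])
pad=lambda x:cv2.copyMakeBorder(x,0,0,0,w-x.shape[1],cv2.BORDER_CONSTANT)
out=np.vstack([pad(A),pad(im)]); out=out[:,:800] ; s=min(1,600/out.shape[0]); cv2.imwrite('pics/both2.png',cv2.resize(out,None,fx=s,fy=s)); print(out.shape)
E
```

```text
usb_charger top [443. 217.] 0.76 [(0.074, -2.87), (0.041, 1.84)]
round_cell1 top [406. 182.] 0.61 [(0.065, -1.96), (0.019, 2.76)]
round_cell2 top [406. 182.] 0.61 [(0.065, -1.96), (0.019, 2.76)]
usb_charger side [308. 319.] 0.95
round_cell1 side [346. 219.] 0.71
round_cell1 side [357. 281.] 0.53
round_cell2 side [346. 219.] 0.71
round_cell2 side [357. 281.] 0.53
(750, 800, 3)
```

View pics/both2.png

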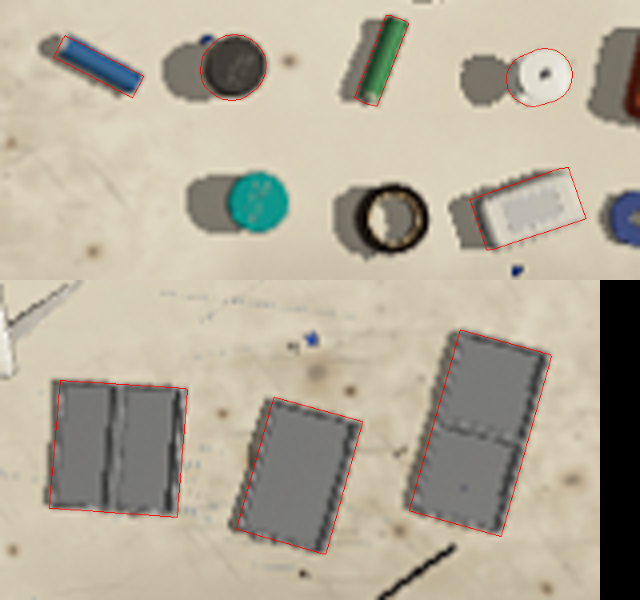

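View pics/side2.png

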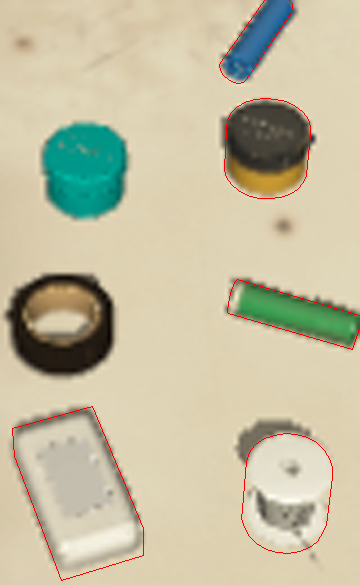

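The red outlines match the blue cell, dark-lid jar, green cell, white spool and charger in both views. The turquoise jar and tape ring stay apart. The choice is confirmed.

```bash
cat >> h.py <<'E'
def plan(wps,start=None):
    """wps: (x,y,z,a,rows). prints rows in calls' units, from current pose (tool down)"""
    import json
    o=bot.get_obs(); R=np.array(o['ee_rot']); p=np.array(o['position']); a=np.arctan2(R[1,0],R[0,0])
    if start: p,a=np.array(start[:3]),start[3]
    for x,y,z,at,n in wps:
        p0=p.copy(); da=(at-a); da=da if abs(da)<=2.9 else (da+np.pi)%(2*np.pi)-np.pi
        rows=[];a0=a
        for i in range(1,n+1):
            d=p0+(np.array([x,y,z])-p0)*i/n-p; r=round(-(a0+da*i/n-a)/.12,2)
            c,s=np.cos(a),np.sin(a); t=np.array([c*d[0]+s*d[1],s*d[0]-c*d[1],-d[2]])
            t=np.round(t/.06,2); rows.append(dict(zip(('dx','dy','dz','roll'),[float(v) for v in t]+[r])))
            q=t*.06; p=p+np.array([c*q[0]+s*q[1],s*q[0]-c*q[1],-q[2]]); a-=r*.12
        print('->',np.round(p,4),round(a,3),'max',max(abs(v) for r in rows for v in r.values())); print(json.dumps(rows))
def state():
    o=bot.get_obs(); R=np.array(o['ee_rot']); print(round(o['clock'],2),np.round(o['position'],4),'a',round(np.arctan2(R[1,0],R[0,0]),3),'q',np.round(o['joint_positions'],2),'gap',round(o['finger_gap'],4),'F',np.round(o['wrist_force'],1),round(float(o['grasp_force']),1))
E
python3 - <<'E'
from h import *
F={n:cam(n) for n in('top','side')}
s=np.array
print('station foot side',onz(F['side'],[(376,228),(375,239)],0).round(3).tolist())
print('station top',onz(F['top'],[(297,147),(367,159),(377,158)],0).round(3).tolist())
print('wire end',onz(F['side'],[(290+315/4.5,210+562/4.5)],.003).round(3))
print('hotair base',onz(F['side'],[(200+385/2.1,90+165/2.1)],.0).round(3))
plan([(.5132,-.384,.14,1.28,12)])
E
```

```text
station foot side [[0.602, -0.089, 0.0], [0.594, -0.13, 0.0]]
station top [[0.634, 0.053, 0.0], [0.593, -0.157, 0.0], [0.596, -0.188, 0.0]]
wire end [[ 0.525 -0.413  0.003]]
hotair base [[0.662 0.175 0.   ]]
-> [ 0.5132 -0.3838  0.14  ] 1.28 max 0.67
[{"dx": 0.51, "dy": -0.14, "dz": 0.13, "roll": -0.66}, {"dx": 0.51, "dy": -0.09, "dz": 0.14, "roll": -0.67}, {"dx": 0.52, "dy": -0.06, "dz": 0.13, "roll": -0.66}, {"dx": 0.53, "dy": -0.01, "dz": 0.14, "roll": -0.67}, {"dx": 0.52, "dy": 0.03, "dz": 0.13, "roll": -0.66}, {"dx": 0.52, "dy": 0.07, "dz": 0.13, "roll": -0.67}, {"dx": 0.51, "dy": 0.12, "dz": 0.14, "roll": -0.66}, {"dx": 0.51, "dy": 0.15, "dz": 0.13, "roll": -0.67}, {"dx": 0.49, "dy": 0.19, "dz": 0.14, "roll": -0.66}, {"dx": 0.47, "dy": 0.23, "dz": 0.13, "roll": -0.67}, {"dx": 0.45, "dy": 0.27, "dz": 0.14, "roll": -0.66}, {"dx": 0.43, "dy": 0.3, "dz": 0.13, "roll": -0.67}]
```

drive_tool:
  deltas:
    - {"dx":0.51,"dy":-0.14,"dz":0.13,"roll":-0.66,"claw":0}
    - {"dx":0.51,"dy":-0.09,"dz":0.14,"roll":-0.67}
    - {"dx":0.52,"dy":-0.06,"dz":0.13,"roll":-0.66}
    - {"dx":0.53,"dy":-0.01,"dz":0.14,"roll":-0.67}
    - {"dx":0.52,"dy":0.03,"dz":0.13,"roll":-0.66}
    - {"dx":0.52,"dy":0.07,"dz":0.13,"roll":-0.67}
    - {"dx":0.51,"dy":0.12,"dz":0.14,"roll":-0.66}
    - {"dx":0.51,"dy":0.15,"dz":0.13,"roll":-0.67}
    - {"dx":0.49,"dy":0.19,"dz":0.14,"roll":-0.66}
    - {"dx":0.47,"dy":0.23,"dz":0.13,"roll":-0.67}
    - {"dx":0.45,"dy":0.27,"dz":0.14,"roll":-0.66}
    - {"dx":0.43,"dy":0.3,"dz":0.13,"roll":-0.67}
  newtons: 15

```text
$.deltas[1]: bad value
```

drive_tool:
  deltas:
    - {}
    - {"dz":0.3}
    - {"dz":0.3}

```text
$.deltas[0]: bad value
```

```bash
python3 - <<'E'
from h import *
state()
for n,(a,b,c,d) in {'side':(120,390,250,430),'top':(80,240,290,520)}.items():
    f=cam(n); im=f['color'].copy(); cv2.imwrite(f'pics/{n}3.png',im)
    p=bot.get_obs()['position']
    q=proj(f,[p])[0].astype(int); cv2.circle(im,tuple(q),1,(0,0,255),-1)
    cv2.imwrite(f'pics/{n}3c.png',cv2.resize(im[a:b,c:d],None,fx=2,fy=2,interpolation=2))
A=cv2.imread('pics/side3c.png');B=cv2.imread('pics/top3c.png')
o=np.zeros((max(A.shape[0],B.shape[0]),A.shape[1]+B.shape[1],3),np.uint8); o[:A.shape[0],:A.shape[1]]=A;o[:B.shape[0],A.shape[1]:]=B
cv2.imwrite('pics/c3.png',o[:600,:820] if o.shape[1]<=820 else o); print(o.shape)
o=cv2.resize(o,None,fx=.95,fy=.95); cv2.imwrite('pics/c3.png',o)
E
```

```text
2.3 [ 0.1983 -0.5927  0.2366] a 0.323 q [ 1.23  0.33 -0.06  1.46  0.02  1.35 -0.09] gap 0.0871 F [0.1 0.7 0.3] 0.0
(540, 820, 3)
```

View pics/c3.png

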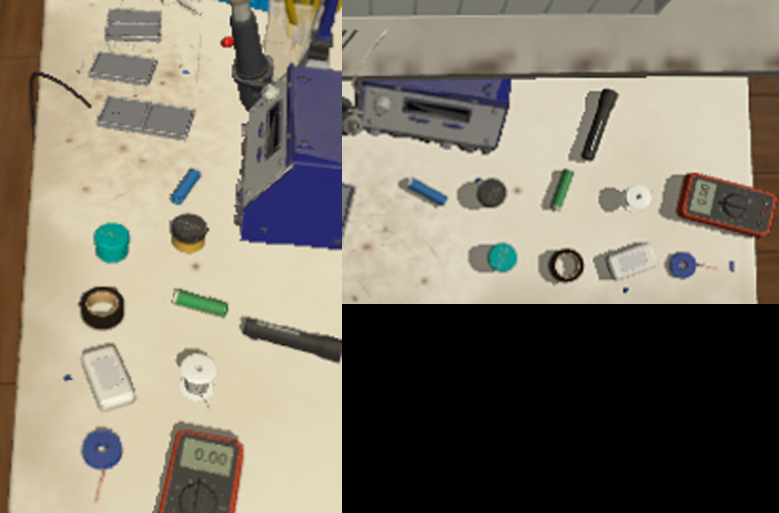

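The calls were refused because every row needs all five numbers, so nothing moved and the scene is unchanged (spool at side-crop (198,372), wire to (210,405)). I'm resending with full rows.

drive_tool:
  deltas:
    - {"dx":0.51,"dy":-0.14,"dz":0.13,"roll":-0.66,"claw":0}
    - {"dx":0.51,"dy":-0.09,"dz":0.14,"roll":-0.67,"claw":0}
    - {"dx":0.52,"dy":-0.06,"dz":0.13,"roll":-0.66,"claw":0}
    - {"dx":0.53,"dy":-0.01,"dz":0.14,"roll":-0.67,"claw":0}
    - {"dx":0.52,"dy":0.03,"dz":0.13,"roll":-0.66,"claw":0}
    - {"dx":0.52,"dy":0.07,"dz":0.13,"roll":-0.67,"claw":0}
    - {"dx":0.51,"dy":0.12,"dz":0.14,"roll":-0.66,"claw":0}
    - {"dx":0.51,"dy":0.15,"dz":0.13,"roll":-0.67,"claw":0}
    - {"dx":0.49,"dy":0.19,"dz":0.14,"roll":-0.66,"claw":0}
    - {"dx":0.47,"dy":0.23,"dz":0.13,"roll":-0.67,"claw":0}
    - {"dx":0.45,"dy":0.27,"dz":0.14,"roll":-0.66,"claw":0}
    - {"dx":0.43,"dy":0.3,"dz":0.13,"roll":-0.67,"claw":0}
  newtons: 15

```text
clock: 3.9
position: [0.5149, -0.3826, 0.1393]
ee_rot: [[0.281, 0.96, -0.0], [0.96, -0.281, -0.0], [-0.0, -0.0, -1.0]]
wrist_force: [1.0, 0.1, -0.3]
finger_gap: 0.0872
grasp_force: 0.0
```

drive_tool:
  deltas:
    - {"dx":0,"dy":0,"dz":0.3,"roll":0,"claw":0}
    - {"dx":0,"dy":0,"dz":0.3,"roll":0,"claw":0}
    - {"dx":0,"dy":0,"dz":0,"roll":0,"claw":0}

```text
clock: 4.28
position: [0.5115, -0.384, 0.1018]
ee_rot: [[0.288, 0.958, -0.003], [0.958, -0.288, 0.001], [0.0, -0.003, -1.0]]
wrist_force: [0.1, -0.2, 0.5]
finger_gap: 0.0868
grasp_force: 0.0
```

```bash
python3 - <<'E'
from h import *
state()
o=[]
for n,(a,b,c,d) in {'side':(120,390,250,430),'top':(80,240,310,510)}.items():
    f=cam(n); im=f['color'].copy(); cv2.imwrite(f'pics/{n}4.png',im)
    im=cv2.resize(im[a:b,c:d],None,fx=2,fy=2,interpolation=2); im=cv2.copyMakeBorder(im,0,540-im.shape[0],0,0,cv2.BORDER_CONSTANT); o.append(im)
cv2.imwrite('pics/c4.png',np.hstack(o))
E
```

```text
4.28 [ 0.5115 -0.384   0.1018] a 1.279 q [ 0.84  0.49 -0.36  1.55  0.19  1.13  0.15] gap 0.0868 F [ 0.1 -0.2  0.5] 0.0
```

View pics/c4.png

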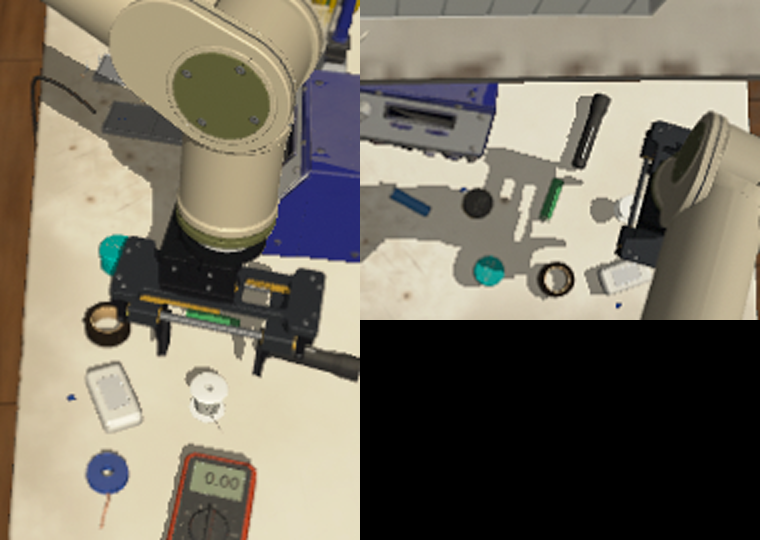

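Side crop: the open gripper hangs over the white spool (210,395), jaws closing along the crop's horizontal; its body is wide (190 mm along the closing line). Descending and gripping.

drive_tool:
  deltas:
    - {"dx":0,"dy":0,"dz":0.35,"roll":0,"claw":0}
    - {"dx":0,"dy":0,"dz":0.35,"roll":0,"claw":0}
    - {"dx":0,"dy":0,"dz":0.35,"roll":0,"claw":0}
    - {"dx":0,"dy":0,"dz":0.2,"roll":0,"claw":0}
    - {"dx":0,"dy":0,"dz":0,"roll":0,"claw":200}
    - {"dx":0,"dy":0,"dz":0,"roll":0,"claw":200}
    - {"dx":0,"dy":0,"dz":0,"roll":0,"claw":200}
    - {"dx":0,"dy":0,"dz":0,"roll":0,"claw":200}
    - {"dx":0,"dy":0,"dz":0,"roll":0,"claw":200}
    - {"dx":0,"dy":0,"dz":0,"roll":0,"claw":200}
    - {"dx":0,"dy":0,"dz":0,"roll":0,"claw":200}
  newtons: 15

```text
clock: 5.75
position: [0.5133, -0.3838, 0.0292]
ee_rot: [[0.286, 0.958, 0.0], [0.958, -0.286, -0.0], [-0.0, 0.0, -1.0]]
wrist_force: [-0.4, 0.5, 2.0]
finger_gap: 0.039
grasp_force: 15.0
```

drive_tool:
  deltas:
    - {"dx":0,"dy":0,"dz":-0.2,"roll":0,"claw":200}
    - {"dx":0,"dy":0,"dz":-0.4,"roll":0,"claw":200}
    - {"dx":0,"dy":0,"dz":-0.5,"roll":0,"claw":200}
    - {"dx":0,"dy":0,"dz":-0.5,"roll":0,"claw":200}
    - {"dx":0,"dy":0,"dz":-0.4,"roll":0,"claw":200}
    - {"dx":0,"dy":0,"dz":0,"roll":0,"claw":200}

```text
clock: 6.5
position: [0.5143, -0.3843, 0.1515]
ee_rot: [[0.286, 0.958, 0.003], [0.958, -0.286, -0.003], [-0.001, 0.004, -1.0]]
wrist_force: [0.1, -0.3, -1.7]
finger_gap: 0.0392
grasp_force: 15.0
```

```bash
python3 - <<'E'
from h import *
state()
plan([(.40,.0,.15,1.28,11),(.4474,.1168,.11,1.28,5)])
E
```

```text
6.5 [ 0.5143 -0.3843  0.1515] a 1.28 q [ 0.85  0.45 -0.37  1.51  0.17  1.21  0.17] gap 0.0392 F [ 0.1 -0.3 -1.7] 15.0
-> [ 3.999e-01 -1.000e-04  1.497e-01] 1.28 max 0.51
[{"dx": 0.51, "dy": -0.33, "dz": 0.0, "roll": 0.0}, {"dx": 0.51, "dy": -0.34, "dz": 0.0, "roll": 0.0}, {"dx": 0.51, "dy": -0.33, "dz": 0.01, "roll": 0.0}, {"dx": 0.5, "dy": -0.33, "dz": -0.0, "roll": 0.0}, {"dx": 0.51, "dy": -0.33, "dz": 0.0, "roll": 0.0}, {"dx": 0.51, "dy": -0.34, "dz": 0.0, "roll": 0.0}, {"dx": 0.51, "dy": -0.33, "dz": 0.01, "roll": 0.0}, {"dx": 0.51, "dy": -0.33, "dz": -0.0, "roll": 0.0}, {"dx": 0.51, "dy": -0.33, "dz": 0.0, "roll": 0.0}, {"dx": 0.5, "dy": -0.34, "dz": 0.0, "roll": 0.0}, {"dx": 0.51, "dy": -0.33, "dz": 0.01, "roll": 0.0}]
-> [0.4473 0.1166 0.1101] 1.28 max 0.42
[{"dx": 0.42, "dy": 0.04, "dz": 0.13, "roll": 0.0}, {"dx": 0.42, "dy": 0.04, "dz": 0.13, "roll": 0.0}, {"dx": 0.42, "dy": 0.04, "dz": 0.14, "roll": 0.0}, {"dx": 0.41, "dy": 0.04, "dz": 0.13, "roll": 0.0}, {"dx": 0.42, "dy": 0.04, "dz": 0.13, "roll": 0.0}]
```

drive_tool:
  deltas:
    - {"dx":0.51,"dy":-0.33,"dz":0,"roll":0,"claw":200}
    - {"dx":0.51,"dy":-0.34,"dz":0,"roll":0,"claw":200}
    - {"dx":0.51,"dy":-0.33,"dz":0,"roll":0,"claw":200}
    - {"dx":0.5,"dy":-0.33,"dz":0,"roll":0,"claw":200}
    - {"dx":0.51,"dy":-0.33,"dz":0,"roll":0,"claw":200}
    - {"dx":0.51,"dy":-0.34,"dz":0,"roll":0,"claw":200}
    - {"dx":0.51,"dy":-0.33,"dz":0,"roll":0,"claw":200}
    - {"dx":0.51,"dy":-0.33,"dz":0,"roll":0,"claw":200}
    - {"dx":0.51,"dy":-0.33,"dz":0,"roll":0,"claw":200}
    - {"dx":0.5,"dy":-0.34,"dz":0,"roll":0,"claw":200}
    - {"dx":0.51,"dy":-0.33,"dz":0,"roll":0,"claw":200}

```text
clock: 7.88
position: [0.3978, 0.0014, 0.1482]
ee_rot: [[0.286, 0.958, -0.001], [0.958, -0.286, -0.0], [-0.0, -0.001, -1.0]]
wrist_force: [1.0, 0.5, -1.1]
finger_gap: 0.0392
grasp_force: 15.0
```

drive_tool:
  deltas:
    - {"dx":0.42,"dy":0.04,"dz":0.13,"roll":0,"claw":200}
    - {"dx":0.42,"dy":0.04,"dz":0.13,"roll":0,"claw":200}
    - {"dx":0.42,"dy":0.06,"dz":0.14,"roll":0,"claw":200}
    - {"dx":0.41,"dy":0.06,"dz":0.13,"roll":0,"claw":200}
    - {"dx":0.41,"dy":0.04,"dz":0.13,"roll":0,"claw":200}
    - {"dx":0,"dy":0,"dz":0,"roll":0,"claw":200}
    - {"dx":0,"dy":0,"dz":0,"roll":0,"claw":200}

```text
clock: 8.75
position: [0.4478, 0.1153, 0.1089]
ee_rot: [[0.286, 0.958, -0.001], [0.958, -0.286, -0.0], [-0.001, -0.001, -1.0]]
wrist_force: [-0.6, 0.3, -0.4]
finger_gap: 0.0394
grasp_force: 15.0
```

```bash
python3 - <<'E'
from h import *
state()
o=[]
for n,(a,b,c,d) in {'side':(110,240,250,410),}.items():
    f=cam(n); im=f['color'].copy(); state()
    im=cv2.resize(im[a:b,c:d],None,fx=4,fy=4,interpolation=2); o.append(im)
cv2.imwrite('pics/c5.png',np.hstack(o))
E
```

```text
8.75 [0.4478 0.1153 0.1089] a 1.28 q [ 0.41  0.17 -0.81  1.99  0.15  1.04 -0.75] gap 0.0394 F [-0.6  0.3 -0.4] 15.0
8.8 [0.448  0.115  0.1091] a 1.28 q [ 0.41  0.17 -0.81  1.99  0.15  1.04 -0.75] gap 0.0393 F [-0.6 -0.1 -0.3] 15.0
```

View pics/c5.png

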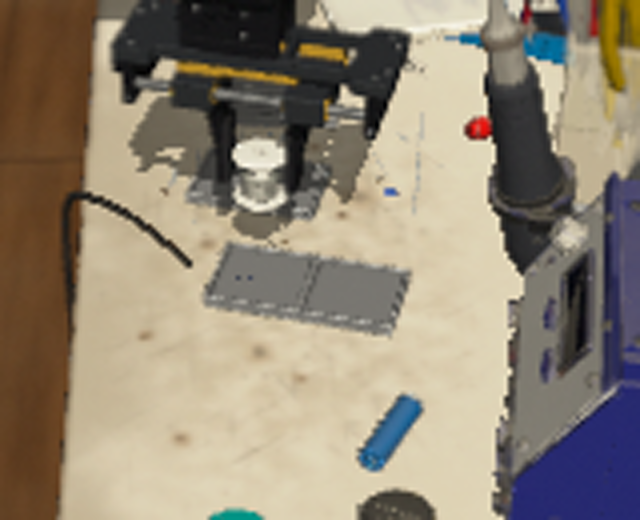

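The spool hangs upright between the fingers at crop (262,175), above the left bay. Lowering and releasing.

drive_tool:
  deltas:
    - {"dx":0,"dy":0,"dz":0.35,"roll":0,"claw":200}
    - {"dx":0,"dy":0,"dz":0.35,"roll":0,"claw":200}
    - {"dx":0,"dy":0,"dz":0.3,"roll":0,"claw":200}
    - {"dx":0,"dy":0,"dz":0.2,"roll":0,"claw":200}
    - {"dx":0,"dy":0,"dz":0.05,"roll":0,"claw":200}
    - {"dx":0,"dy":0,"dz":0,"roll":0,"claw":200}
    - {"dx":0,"dy":0,"dz":0,"roll":0,"claw":200}

```text
clock: 9.68
position: [0.4489, 0.116, 0.0349]
ee_rot: [[0.286, 0.958, 0.001], [0.958, -0.286, 0.0], [0.0, 0.001, -1.0]]
wrist_force: [0.5, -0.2, -0.3]
finger_gap: 0.0392
grasp_force: 15.0
```

drive_tool:
  deltas:
    - {"dx":0,"dy":0,"dz":0,"roll":0,"claw":120}
    - {"dx":0,"dy":0,"dz":0,"roll":0,"claw":80}
    - {"dx":0,"dy":0,"dz":0,"roll":0,"claw":80}
    - {"dx":0,"dy":0,"dz":0,"roll":0,"claw":80}
    - {"dx":0,"dy":0,"dz":-0.2,"roll":0,"claw":80}
    - {"dx":0,"dy":0,"dz":-0.5,"roll":0,"claw":80}
    - {"dx":0,"dy":0,"dz":-0.5,"roll":0,"claw":80}
    - {"dx":0,"dy":0,"dz":-0.6,"roll":0,"claw":80}
    - {"dx":0,"dy":0,"dz":0,"roll":0,"claw":0}
    - {"dx":0,"dy":0,"dz":0,"roll":0,"claw":0}

```text
clock: 10.92
position: [0.4482, 0.1158, 0.1423]
ee_rot: [[0.286, 0.958, 0.0], [0.958, -0.286, -0.0], [-0.0, 0.0, -1.0]]
wrist_force: [0.5, 0.1, -0.8]
finger_gap: 0.072
grasp_force: 0.0
```

```bash
python3 - <<'E'
from h import *
state()
plan([(.44,-.02,.15,2.2,7),(.5239,-.156,.10,3.1,9)])
E
```

```text
10.93 [0.4482 0.1158 0.1423] a 1.28 q [ 0.44  0.12 -0.82  1.96  0.1   1.1  -0.72] gap 0.072 F [ 0.5  0.1 -0.8] 0.0
-> [ 0.4398 -0.0202  0.1501] 2.199 max 1.1
[{"dx": -0.32, "dy": 0.07, "dz": -0.02, "roll": -1.09}, {"dx": -0.32, "dy": 0.04, "dz": -0.02, "roll": -1.1}, {"dx": -0.32, "dy": -0.01, "dz": -0.02, "roll": -1.09}, {"dx": -0.32, "dy": -0.06, "dz": -0.01, "roll": -1.1}, {"dx": -0.31, "dy": -0.09, "dz": -0.02, "roll": -1.09}, {"dx": -0.3, "dy": -0.13, "dz": -0.02, "roll": -1.1}, {"dx": -0.27, "dy": -0.18, "dz": -0.02, "roll": -1.09}]
-> [ 0.5238 -0.1563  0.1003] 3.099 max 0.84
[{"dx": -0.3, "dy": -0.02, "dz": 0.09, "roll": -0.83}, {"dx": -0.29, "dy": -0.05, "dz": 0.1, "roll": -0.84}, {"dx": -0.28, "dy": -0.08, "dz": 0.09, "roll": -0.83}, {"dx": -0.28, "dy": -0.11, "dz": 0.09, "roll": -0.84}, {"dx": -0.26, "dy": -0.14, "dz": 0.09, "roll": -0.83}, {"dx": -0.25, "dy": -0.16, "dz": 0.1, "roll": -0.83}, {"dx": -0.23, "dy": -0.18, "dz": 0.09, "roll": -0.84}, {"dx": -0.21, "dy": -0.21, "dz": 0.09, "roll": -0.83}, {"dx": -0.19, "dy": -0.23, "dz": 0.09, "roll": -0.83}]
```

```bash
python3 - <<'E'
from h import *
plan([(.44,-.02,.15,2.05,7),(.5239,-.156,.10,3.1,10)])
E
```

```text
-> [ 0.4399 -0.0199  0.1501] 2.049 max 0.92
[{"dx": -0.32, "dy": 0.07, "dz": -0.02, "roll": -0.92}, {"dx": -0.32, "dy": 0.04, "dz": -0.02, "roll": -0.91}, {"dx": -0.32, "dy": 0.01, "dz": -0.02, "roll": -0.92}, {"dx": -0.32, "dy": -0.04, "dz": -0.01, "roll": -0.92}, {"dx": -0.32, "dy": -0.06, "dz": -0.02, "roll": -0.91}, {"dx": -0.31, "dy": -0.1, "dz": -0.02, "roll": -0.92}, {"dx": -0.29, "dy": -0.14, "dz": -0.02, "roll": -0.91}]
-> [ 0.5236 -0.1561  0.1003] 3.099 max 0.88
[{"dx": -0.27, "dy": 0.02, "dz": 0.08, "roll": -0.88}, {"dx": -0.26, "dy": -0.01, "dz": 0.09, "roll": -0.87}, {"dx": -0.27, "dy": -0.03, "dz": 0.08, "roll": -0.88}, {"dx": -0.25, "dy": -0.07, "dz": 0.08, "roll": -0.87}, {"dx": -0.26, "dy": -0.09, "dz": 0.09, "roll": -0.88}, {"dx": -0.24, "dy": -0.11, "dz": 0.08, "roll": -0.87}, {"dx": -0.22, "dy": -0.14, "dz": 0.08, "roll": -0.88}, {"dx": -0.21, "dy": -0.17, "dz": 0.09, "roll": -0.87}, {"dx": -0.19, "dy": -0.18, "dz": 0.08, "roll": -0.88}, {"dx": -0.17, "dy": -0.21, "dz": 0.08, "roll": -0.87}]
```

drive_tool:
  deltas:
    - {"dx":-0.32,"dy":0.07,"dz":-0.02,"roll":-0.92,"claw":0}
    - {"dx":-0.32,"dy":0.04,"dz":-0.02,"roll":-0.91,"claw":0}
    - {"dx":-0.32,"dy":0.01,"dz":-0.02,"roll":-0.92,"claw":0}
    - {"dx":-0.32,"dy":-0.04,"dz":-0.01,"roll":-0.92,"claw":0}
    - {"dx":-0.32,"dy":-0.06,"dz":-0.02,"roll":-0.91,"claw":0}
    - {"dx":-0.31,"dy":-0.1,"dz":-0.02,"roll":-0.92,"claw":0}
    - {"dx":-0.29,"dy":-0.14,"dz":-0.02,"roll":-0.91,"claw":0}

```text
clock: 11.8
position: [0.4394, -0.0203, 0.1491]
ee_rot: [[-0.464, 0.886, -0.002], [0.886, 0.464, 0.001], [0.001, -0.001, -1.0]]
wrist_force: [0.1, -0.4, -1.0]
finger_gap: 0.0873
grasp_force: 0.0
```

drive_tool:
  deltas:
    - {"dx":-0.27,"dy":0.02,"dz":0.08,"roll":-0.88,"claw":0}
    - {"dx":-0.26,"dy":-0.01,"dz":0.09,"roll":-0.87,"claw":0}
    - {"dx":-0.27,"dy":-0.03,"dz":0.08,"roll":-0.88,"claw":0}
    - {"dx":-0.25,"dy":-0.07,"dz":0.08,"roll":-0.87,"claw":0}
    - {"dx":-0.26,"dy":-0.09,"dz":0.09,"roll":-0.88,"claw":0}
    - {"dx":-0.24,"dy":-0.11,"dz":0.08,"roll":-0.87,"claw":0}
    - {"dx":-0.22,"dy":-0.14,"dz":0.08,"roll":-0.88,"claw":0}
    - {"dx":-0.21,"dy":-0.17,"dz":0.09,"roll":-0.87,"claw":0}
    - {"dx":-0.19,"dy":-0.18,"dz":0.08,"roll":-0.88,"claw":0}
    - {"dx":-0.17,"dy":-0.21,"dz":0.08,"roll":-0.87,"claw":0}
    - {"dx":0,"dy":0,"dz":0,"roll":0,"claw":0}
    - {"dx":0,"dy":0,"dz":0,"roll":0,"claw":0}

```text
clock: 13.3
position: [0.5233, -0.155, 0.0999]
ee_rot: [[-0.999, 0.044, -0.001], [0.044, 0.999, 0.001], [0.001, 0.001, -1.0]]
wrist_force: [-0.2, -1.2, 0.3]
finger_gap: 0.0867
grasp_force: 0.0
```

```bash
python3 - <<'E'
from h import *
state()
f=cam('top')
state()
for n in('side','top'):
  g=cam(n) if n=='side' else f
  for l in('flux_jar','solder_spool','supply_tray'):
    print(n,l,[(np.round(r['uv'],1).tolist(),round(r['confidence'],2),onz(g,[r['uv']],.018)[0].round(3).tolist()) for r in bot.recognise(n,l)])
E
```

```text
13.3 [ 0.5233 -0.155   0.0999] a 3.098 q [ 0.81  0.37 -0.71  1.8   0.27  1.08  1.53] gap 0.0867 F [-0.2 -1.2  0.3] 0.0
13.35 [ 0.5235 -0.155   0.1002] a 3.099 q [ 0.81  0.37 -0.71  1.8   0.27  1.08  1.53] gap 0.0869 F [ 0.6 -0.8  0.4] 0.0
side flux_jar [([307.3, 247.1], 0.69, [0.421, -0.171, 0.018]), ([307.9, 320.0], 0.59, [0.417, -0.383, 0.018]), ([347.6, 242.3], 0.5, [0.52, -0.157, 0.018])]
side solder_spool [([315.3, 175.1], 0.46, [0.45, 0.122, 0.018])]
side supply_tray [([323.2, 179.5], 0.62, [0.472, 0.1, 0.018])]
top flux_jar []
top solder_spool []
top supply_tray [([280.3, 192.7], 0.88, [0.495, 0.104, 0.018])]
```

drive_tool:
  deltas:
    - {"dx":0,"dy":0,"dz":0.35,"roll":0,"claw":0}
    - {"dx":0,"dy":0,"dz":0.35,"roll":0,"claw":0}
    - {"dx":0,"dy":0,"dz":0.3,"roll":0,"claw":0}
    - {"dx":0,"dy":0,"dz":0.2,"roll":0,"claw":0}
    - {"dx":0,"dy":0,"dz":0,"roll":0,"claw":200}
    - {"dx":0,"dy":0,"dz":0,"roll":0,"claw":200}
    - {"dx":0,"dy":0,"dz":0,"roll":0,"claw":200}
    - {"dx":0,"dy":0,"dz":0,"roll":0,"claw":200}
    - {"dx":0,"dy":0,"dz":0,"roll":0,"claw":200}
    - {"dx":0,"dy":0,"dz":0,"roll":0,"claw":200}
  newtons: 20

```text
clock: 14.95
position: [0.524, -0.1561, 0.0286]
ee_rot: [[-0.999, 0.042, 0.0], [0.042, 0.999, -0.0], [-0.0, -0.0, -1.0]]
wrist_force: [0.2, -0.4, 2.3]
finger_gap: 0.0441
grasp_force: 20.0
```

drive_tool:
  deltas:
    - {"dx":0,"dy":0,"dz":-0.2,"roll":0,"claw":200}
    - {"dx":0,"dy":0,"dz":-0.4,"roll":0,"claw":200}
    - {"dx":0,"dy":0,"dz":-0.5,"roll":0,"claw":200}
    - {"dx":0,"dy":0,"dz":-0.5,"roll":0,"claw":200}
    - {"dx":0,"dy":0,"dz":-0.4,"roll":0,"claw":200}
    - {"dx":0,"dy":0,"dz":0,"roll":0,"claw":200}

```text
clock: 15.7
position: [0.5249, -0.156, 0.1506]
ee_rot: [[-0.999, 0.042, 0.003], [0.042, 0.999, -0.002], [-0.003, -0.001, -1.0]]
wrist_force: [-0.8, -0.3, -0.6]
finger_gap: 0.044
grasp_force: 20.0
```

```bash
python3 - <<'E'
from h import *
state()
plan([(.48,.02,.15,3.1,5),(.5146,.0969,.11,3.1,3)],start=(.5236,-.1556,.148,3.1))
E
```

```text
15.7 [ 0.5249 -0.156   0.1506] a 3.1 q [ 0.83  0.31 -0.73  1.75  0.23  1.16  1.56] gap 0.044 F [-0.8 -0.3 -0.6] 20.0
-> [0.4799 0.0198 0.1498] 3.1 max 0.58
[{"dx": 0.17, "dy": 0.58, "dz": -0.01, "roll": -0.0}, {"dx": 0.17, "dy": 0.58, "dz": -0.0, "roll": -0.0}, {"dx": 0.17, "dy": 0.58, "dz": -0.01, "roll": -0.0}, {"dx": 0.17, "dy": 0.58, "dz": -0.01, "roll": -0.0}, {"dx": 0.17, "dy": 0.57, "dz": -0.0, "roll": -0.0}]
-> [0.5149 0.097  0.1102] 3.1 max 0.44
[{"dx": -0.18, "dy": 0.44, "dz": 0.22, "roll": -0.0}, {"dx": -0.17, "dy": 0.43, "dz": 0.22, "roll": -0.0}, {"dx": -0.18, "dy": 0.44, "dz": 0.22, "roll": -0.0}]
```

drive_tool:
  deltas:
    - {"dx":0.17,"dy":0.58,"dz":-0.01,"roll":0,"claw":200}
    - {"dx":0.17,"dy":0.58,"dz":0,"roll":0,"claw":200}
    - {"dx":0.17,"dy":0.58,"dz":-0.01,"roll":0,"claw":200}
    - {"dx":0.17,"dy":0.58,"dz":-0.01,"roll":0,"claw":200}
    - {"dx":0.17,"dy":0.57,"dz":0,"roll":0,"claw":200}
    - {"dx":-0.18,"dy":0.44,"dz":0.22,"roll":0,"claw":200}
    - {"dx":-0.17,"dy":0.43,"dz":0.22,"roll":0,"claw":200}
    - {"dx":-0.18,"dy":0.44,"dz":0.22,"roll":0,"claw":200}
    - {"dx":0,"dy":0,"dz":0,"roll":0,"claw":200}
    - {"dx":0,"dy":0,"dz":0,"roll":0,"claw":200}

```text
clock: 16.95
position: [0.5148, 0.0961, 0.1101]
ee_rot: [[-0.999, 0.042, -0.001], [0.042, 0.999, -0.0], [0.001, -0.0, -1.0]]
wrist_force: [0.6, -1.1, -0.7]
finger_gap: 0.0438
grasp_force: 20.0
```

drive_tool:
  deltas:
    - {"dx":0,"dy":0,"dz":0.35,"roll":0,"claw":200}
    - {"dx":0,"dy":0,"dz":0.35,"roll":0,"claw":200}
    - {"dx":0,"dy":0,"dz":0.35,"roll":0,"claw":200}
    - {"dx":0,"dy":0,"dz":0.2,"roll":0,"claw":200}
    - {"dx":0,"dy":0,"dz":0.03,"roll":0,"claw":200}
    - {"dx":0,"dy":0,"dz":0,"roll":0,"claw":200}
    - {"dx":0,"dy":0,"dz":0,"roll":0,"claw":200}

```text
clock: 17.82
position: [0.5157, 0.0968, 0.0344]
ee_rot: [[-0.999, 0.042, 0.001], [0.042, 0.999, -0.0], [-0.001, 0.0, -1.0]]
wrist_force: [-1.2, -0.0, -0.9]
finger_gap: 0.044
grasp_force: 20.0
```

drive_tool:
  deltas:
    - {"dx":0,"dy":0,"dz":0,"roll":0,"claw":100}
    - {"dx":0,"dy":0,"dz":0,"roll":0,"claw":70}
    - {"dx":0,"dy":0,"dz":0,"roll":0,"claw":70}
    - {"dx":0,"dy":0,"dz":0,"roll":0,"claw":70}
    - {"dx":0,"dy":0,"dz":-0.2,"roll":0,"claw":70}
    - {"dx":0,"dy":0,"dz":-0.5,"roll":0,"claw":70}
    - {"dx":0,"dy":0,"dz":-0.5,"roll":0,"claw":70}
    - {"dx":0,"dy":0,"dz":-0.6,"roll":0,"claw":70}
    - {"dx":0,"dy":0,"dz":0,"roll":0,"claw":0}

```text
clock: 18.95
position: [0.5168, 0.0973, 0.145]
ee_rot: [[-0.999, 0.042, 0.005], [0.042, 0.999, 0.0], [-0.005, 0.0, -1.0]]
wrist_force: [0.5, 0.5, -0.5]
finger_gap: 0.0673
grasp_force: 0.0
```

```bash
python3 - <<'E'
from h import *
state()
plan([(.42,-.05,.15,2.6,7),(.415,-.3745,.10,1.87,11)])
E
```

```text
18.95 [0.5168 0.0973 0.145 ] a 3.1 q [ 0.5   0.3  -0.89  1.8   0.26  1.15  1.06] gap 0.0673 F [ 0.5  0.5 -0.5] 0.0
-> [ 0.4201 -0.0497  0.1498] 2.599 max 0.6
[{"dx": 0.22, "dy": -0.36, "dz": -0.01, "roll": 0.6}, {"dx": 0.18, "dy": -0.37, "dz": -0.01, "roll": 0.59}, {"dx": 0.17, "dy": -0.39, "dz": -0.02, "roll": 0.6}, {"dx": 0.13, "dy": -0.4, "dz": -0.01, "roll": 0.59}, {"dx": 0.11, "dy": -0.41, "dz": -0.01, "roll": 0.6}, {"dx": 0.07, "dy": -0.41, "dz": -0.01, "roll": 0.59}, {"dx": 0.05, "dy": -0.41, "dz": -0.01, "roll": 0.6}]
-> [ 0.4152 -0.3746  0.1   ] 1.87 max 0.56
[{"dx": -0.25, "dy": -0.43, "dz": 0.08, "roll": 0.55}, {"dx": -0.27, "dy": -0.4, "dz": 0.07, "roll": 0.56}, {"dx": -0.3, "dy": -0.39, "dz": 0.08, "roll": 0.55}, {"dx": -0.33, "dy": -0.37, "dz": 0.07, "roll": 0.55}, {"dx": -0.35, "dy": -0.35, "dz": 0.08, "roll": 0.55}, {"dx": -0.37, "dy": -0.32, "dz": 0.07, "roll": 0.56}, {"dx": -0.4, "dy": -0.29, "dz": 0.08, "roll": 0.55}, {"dx": -0.41, "dy": -0.27, "dz": 0.07, "roll": 0.55}, {"dx": -0.43, "dy": -0.25, "dz": 0.08, "roll": 0.55}, {"dx": -0.44, "dy": -0.21, "dz": 0.08, "roll": 0.56}, {"dx": -0.46, "dy": -0.18, "dz": 0.07, "roll": 0.55}]
```

drive_tool:
  deltas:
    - {"dx":0.22,"dy":-0.36,"dz":-0.01,"roll":0.6,"claw":0}
    - {"dx":0.18,"dy":-0.37,"dz":-0.01,"roll":0.59,"claw":0}
    - {"dx":0.17,"dy":-0.39,"dz":-0.02,"roll":0.6,"claw":0}
    - {"dx":0.13,"dy":-0.4,"dz":-0.01,"roll":0.59,"claw":0}
    - {"dx":0.11,"dy":-0.41,"dz":-0.01,"roll":0.6,"claw":0}
    - {"dx":0.07,"dy":-0.41,"dz":-0.01,"roll":0.59,"claw":0}
    - {"dx":0.05,"dy":-0.41,"dz":-0.01,"roll":0.6,"claw":0}

```text
clock: 19.82
position: [0.4177, -0.0511, 0.1465]
ee_rot: [[-0.855, 0.519, -0.0], [0.519, 0.855, -0.0], [0.0, -0.0, -1.0]]
wrist_force: [1.1, -0.7, 0.6]
finger_gap: 0.0871
grasp_force: 0.0
```

drive_tool:
  deltas:
    - {"dx":-0.25,"dy":-0.43,"dz":0.08,"roll":0.55,"claw":0}
    - {"dx":-0.27,"dy":-0.4,"dz":0.07,"roll":0.56,"claw":0}
    - {"dx":-0.3,"dy":-0.39,"dz":0.08,"roll":0.55,"claw":0}
    - {"dx":-0.33,"dy":-0.37,"dz":0.07,"roll":0.55,"claw":0}
    - {"dx":-0.35,"dy":-0.35,"dz":0.08,"roll":0.55,"claw":0}
    - {"dx":-0.37,"dy":-0.32,"dz":0.07,"roll":0.56,"claw":0}
    - {"dx":-0.4,"dy":-0.29,"dz":0.08,"roll":0.55,"claw":0}
    - {"dx":-0.41,"dy":-0.27,"dz":0.07,"roll":0.55,"claw":0}
    - {"dx":-0.43,"dy":-0.25,"dz":0.08,"roll":0.55,"claw":0}
    - {"dx":-0.44,"dy":-0.21,"dz":0.08,"roll":0.56,"claw":0}
    - {"dx":-0.46,"dy":-0.18,"dz":0.07,"roll":0.55,"claw":0}

```text
clock: 21.2
position: [0.4133, -0.3773, 0.0963]
ee_rot: [[-0.29, 0.957, -0.0], [0.957, 0.29, -0.0], [-0.0, -0.0, -1.0]]
wrist_force: [1.5, -0.2, -0.1]
finger_gap: 0.0869
grasp_force: 0.0
```

drive_tool:
  deltas:
    - {"dx":0,"dy":0,"dz":0,"roll":0,"claw":0}
    - {"dx":0,"dy":0,"dz":0,"roll":0,"claw":0}

```text
clock: 21.45
position: [0.4137, -0.375, 0.0965]
ee_rot: [[-0.295, 0.956, -0.0], [0.956, 0.295, 0.001], [0.001, 0.0, -1.0]]
wrist_force: [0.9, 0.1, 1.1]
finger_gap: 0.0869
grasp_force: 0.0
```

```bash
python3 - <<'E'
from h import *
state()
f=cam('side'); state()
cv2.imwrite('pics/s6.png',cv2.resize(f['color'][110:370,240:440],None,fx=2.3,fy=2.3,interpolation=2))
E
```

```text
21.45 [ 0.4137 -0.375   0.0965] a 1.87 q [ 1.02  0.34 -0.43  1.78  0.16  1.05  0.83] gap 0.0869 F [0.9 0.1 1.1] 0.0
21.5 [ 0.4138 -0.3746  0.0967] a 1.871 q [ 1.02  0.34 -0.43  1.78  0.16  1.05  0.83] gap 0.0867 F [ 0.4  0.3 -0.3] 0.0
```

View pics/s6.png

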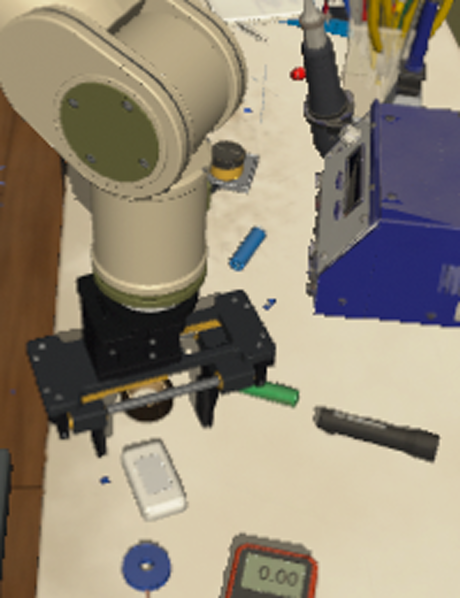

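The jar stands in the far square bay at (228,160), and the open gripper is over the white charger (153,478). Descending.

drive_tool:
  deltas:
    - {"dx":0,"dy":0,"dz":0.35,"roll":0,"claw":0}
    - {"dx":0,"dy":0,"dz":0.35,"roll":0,"claw":0}
    - {"dx":0,"dy":0,"dz":0.3,"roll":0,"claw":0}
    - {"dx":0,"dy":0,"dz":0.2,"roll":0,"claw":0}
    - {"dx":0,"dy":0,"dz":0,"roll":0,"claw":200}
    - {"dx":0,"dy":0,"dz":0,"roll":0,"claw":200}
    - {"dx":0,"dy":0,"dz":0,"roll":0,"claw":200}
    - {"dx":0,"dy":0,"dz":0,"roll":0,"claw":200}
    - {"dx":0,"dy":0,"dz":0,"roll":0,"claw":200}
    - {"dx":0,"dy":0,"dz":0,"roll":0,"claw":200}
  newtons: 25

```text
clock: 22.75
position: [0.4137, -0.3753, 0.0249]
ee_rot: [[-0.294, 0.956, 0.0], [0.956, 0.294, -0.0], [-0.0, 0.0, -1.0]]
wrist_force: [0.6, -0.3, 2.0]
finger_gap: 0.0421
grasp_force: 25.0
```

drive_tool:
  deltas:
    - {"dx":0,"dy":0,"dz":-0.2,"roll":0,"claw":200}
    - {"dx":0,"dy":0,"dz":-0.4,"roll":0,"claw":200}
    - {"dx":0,"dy":0,"dz":-0.5,"roll":0,"claw":200}
    - {"dx":0,"dy":0,"dz":-0.5,"roll":0,"claw":200}
    - {"dx":0,"dy":0,"dz":-0.5,"roll":0,"claw":200}
    - {"dx":0,"dy":0,"dz":0,"roll":0,"claw":200}
    - {"dx":0,"dy":0,"dz":0,"roll":0,"claw":200}

```text
clock: 23.62
position: [0.4131, -0.375, 0.1503]
ee_rot: [[-0.294, 0.956, -0.001], [0.956, 0.294, 0.0], [0.0, -0.0, -1.0]]
wrist_force: [0.3, 0.5, -1.3]
finger_gap: 0.0419
grasp_force: 25.0
```

```bash
python3 - <<'E'
from h import *
state()
plan([(.38,-.02,.15,2.3,10),(.4521,.2422,.11,2.853,9)])
E
```

```text
23.62 [ 0.4131 -0.375   0.1503] a 1.87 q [ 1.03  0.29 -0.44  1.73  0.13  1.16  0.85] gap 0.0419 F [ 0.3  0.5 -1.3] 25.0
-> [ 0.38   -0.0203  0.1503] 2.3 max 0.58
[{"dx": 0.58, "dy": 0.12, "dz": 0.0, "roll": -0.36}, {"dx": 0.58, "dy": 0.15, "dz": 0.0, "roll": -0.36}, {"dx": 0.57, "dy": 0.17, "dz": 0.0, "roll": -0.36}, {"dx": 0.56, "dy": 0.19, "dz": 0.0, "roll": -0.35}, {"dx": 0.55, "dy": 0.22, "dz": 0.0, "roll": -0.36}, {"dx": 0.54, "dy": 0.25, "dz": 0.0, "roll": -0.36}, {"dx": 0.53, "dy": 0.26, "dz": 0.0, "roll": -0.36}, {"dx": 0.52, "dy": 0.29, "dz": 0.0, "roll": -0.36}, {"dx": 0.51, "dy": 0.31, "dz": 0.0, "roll": -0.36}, {"dx": 0.49, "dy": 0.33, "dz": 0.0, "roll": -0.36}]
-> [0.4521 0.2421 0.1101] 2.852 max 0.52
[{"dx": 0.27, "dy": 0.42, "dz": 0.07, "roll": -0.51}, {"dx": 0.25, "dy": 0.44, "dz": 0.08, "roll": -0.51}, {"dx": 0.22, "dy": 0.46, "dz": 0.07, "roll": -0.51}, {"dx": 0.19, "dy": 0.46, "dz": 0.08, "roll": -0.52}, {"dx": 0.16, "dy": 0.48, "dz": 0.07, "roll": -0.51}, {"dx": 0.13, "dy": 0.49, "dz": 0.08, "roll": -0.51}, {"dx": 0.11, "dy": 0.49, "dz": 0.07, "roll": -0.51}, {"dx": 0.07, "dy": 0.5, "dz": 0.08, "roll": -0.51}, {"dx": 0.04, "dy": 0.5, "dz": 0.07, "roll": -0.51}]
```

```bash
python3 - <<'E'
from h import *
plan([(.43,-.02,.15,2.3,10),(.4521,.2422,.11,2.853,9)])
E
```

```text
-> [ 0.43   -0.0202  0.1503] 2.3 max 0.56
[{"dx": 0.56, "dy": 0.2, "dz": 0.0, "roll": -0.36}, {"dx": 0.55, "dy": 0.23, "dz": 0.0, "roll": -0.36}, {"dx": 0.53, "dy": 0.24, "dz": 0.0, "roll": -0.36}, {"dx": 0.53, "dy": 0.28, "dz": 0.0, "roll": -0.35}, {"dx": 0.51, "dy": 0.29, "dz": 0.0, "roll": -0.36}, {"dx": 0.51, "dy": 0.31, "dz": 0.0, "roll": -0.36}, {"dx": 0.48, "dy": 0.34, "dz": 0.0, "roll": -0.36}, {"dx": 0.48, "dy": 0.36, "dz": 0.0, "roll": -0.36}, {"dx": 0.45, "dy": 0.37, "dz": 0.0, "roll": -0.36}, {"dx": 0.44, "dy": 0.4, "dz": 0.0, "roll": -0.36}]
-> [0.4522 0.2423 0.1101] 2.852 max 0.52
[{"dx": 0.33, "dy": 0.35, "dz": 0.07, "roll": -0.51}, {"dx": 0.32, "dy": 0.38, "dz": 0.08, "roll": -0.51}, {"dx": 0.29, "dy": 0.39, "dz": 0.07, "roll": -0.51}, {"dx": 0.26, "dy": 0.41, "dz": 0.08, "roll": -0.52}, {"dx": 0.24, "dy": 0.43, "dz": 0.07, "roll": -0.51}, {"dx": 0.21, "dy": 0.43, "dz": 0.08, "roll": -0.51}, {"dx": 0.19, "dy": 0.46, "dz": 0.07, "roll": -0.51}, {"dx": 0.15, "dy": 0.46, "dz": 0.08, "roll": -0.51}, {"dx": 0.13, "dy": 0.47, "dz": 0.07, "roll": -0.51}]
```

drive_tool:
  deltas:
    - {"dx":0.56,"dy":0.2,"dz":0,"roll":-0.36,"claw":200}
    - {"dx":0.55,"dy":0.23,"dz":0,"roll":-0.36,"claw":200}
    - {"dx":0.53,"dy":0.24,"dz":0,"roll":-0.36,"claw":200}
    - {"dx":0.53,"dy":0.28,"dz":0,"roll":-0.35,"claw":200}
    - {"dx":0.51,"dy":0.29,"dz":0,"roll":-0.36,"claw":200}
    - {"dx":0.51,"dy":0.31,"dz":0,"roll":-0.36,"claw":200}
    - {"dx":0.48,"dy":0.34,"dz":0,"roll":-0.36,"claw":200}
    - {"dx":0.48,"dy":0.36,"dz":0,"roll":-0.36,"claw":200}
    - {"dx":0.45,"dy":0.37,"dz":0,"roll":-0.36,"claw":200}
    - {"dx":0.44,"dy":0.4,"dz":0,"roll":-0.36,"claw":200}

```text
clock: 24.88
position: [0.4302, -0.0182, 0.1508]
ee_rot: [[-0.669, 0.744, 0.0], [0.744, 0.669, -0.0], [-0.0, -0.0, -1.0]]
wrist_force: [0.0, -0.7, -1.4]
finger_gap: 0.0418
grasp_force: 25.0
```

drive_tool:
  deltas:
    - {"dx":0.33,"dy":0.35,"dz":0.07,"roll":-0.51,"claw":200}
    - {"dx":0.32,"dy":0.38,"dz":0.08,"roll":-0.51,"claw":200}
    - {"dx":0.29,"dy":0.39,"dz":0.07,"roll":-0.51,"claw":200}
    - {"dx":0.26,"dy":0.41,"dz":0.08,"roll":-0.52,"claw":200}
    - {"dx":0.24,"dy":0.43,"dz":0.07,"roll":-0.51,"claw":200}
    - {"dx":0.21,"dy":0.43,"dz":0.08,"roll":-0.51,"claw":200}
    - {"dx":0.19,"dy":0.46,"dz":0.07,"roll":-0.51,"claw":200}
    - {"dx":0.15,"dy":0.46,"dz":0.08,"roll":-0.51,"claw":200}
    - {"dx":0.13,"dy":0.47,"dz":0.07,"roll":-0.51,"claw":200}
    - {"dx":0,"dy":0,"dz":0,"roll":0,"claw":200}
    - {"dx":0,"dy":0,"dz":0,"roll":0,"claw":200}

```text
clock: 26.25
position: [0.4524, 0.2418, 0.1102]
ee_rot: [[-0.959, 0.285, -0.001], [0.285, 0.959, -0.0], [0.001, -0.0, -1.0]]
wrist_force: [-0.1, 0.3, -0.9]
finger_gap: 0.0418
grasp_force: 25.0
```

```bash
python3 - <<'E'
from h import *
state()
g=cam('side');state()
for l in('charger_tray','usb_charger'): print(l,[(np.round(r['uv'],1).tolist(),round(r['confidence'],2),onz(g,[r['uv']],.01)[0].round(3).tolist()) for r in bot.recognise('side',l)])
E
```

```text
26.25 [0.4524 0.2418 0.1102] a 2.853 q [ 0.27  0.36 -0.98  1.86  0.33  1.1   0.45] gap 0.0418 F [-0.1  0.3 -0.9] 25.0
26.3 [0.4526 0.2413 0.1103] a 2.852 q [ 0.27  0.36 -0.98  1.86  0.33  1.1   0.45] gap 0.0415 F [-0.6  0.5 -1.8] 25.0
charger_tray [([315.8, 156.6], 0.81, [0.456, 0.229, 0.01])]
usb_charger []
```

```bash
python3 - <<'E'
from h import *
f=cam('side'); im=cv2.imread('pics/side0.png')
for l,p in dict(cell_tray=[.4747,.3783,0,-.087],charger_tray=[.4521,.2422,0,-.289],supply_tray=[.481,.1068,0,-.288]).items():
    print(l,proj(f,[[p[0],p[1],.005]]).round(1))
    cv2.polylines(im,[np.round(cv2.convexHull(proj(f,place(M[l],p)).astype(np.float32))*16).astype(np.int32)],True,(0,0,255),1,shift=4)
cv2.imwrite('pics/s7.png',cv2.resize(im[110:210,270:370],None,fx=6,fy=6,interpolation=0))
E
```

```text
cell_tray [[319.9 132.9]]
charger_tray [[314.5 155.6]]
supply_tray [[325.9 181.5]]
```

View pics/s7.png

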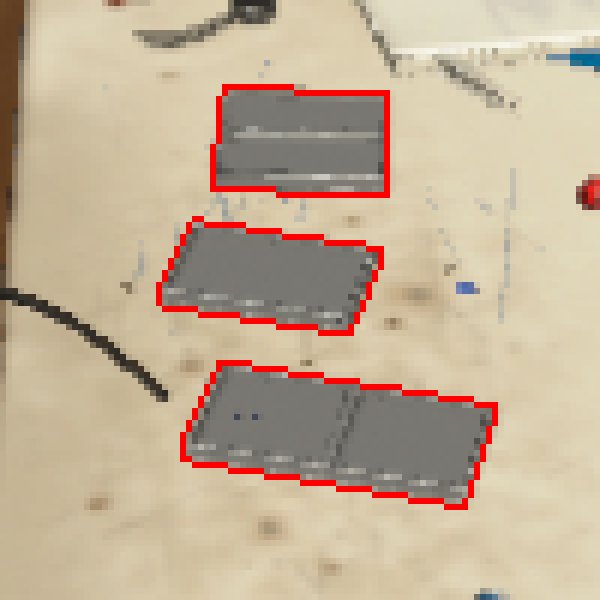

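All three tray outlines fit the side picture, so the tray poses are confirmed. Lowering the charger.

drive_tool:
  deltas:
    - {"dx":0,"dy":0,"dz":0.4,"roll":0,"claw":200}
    - {"dx":0,"dy":0,"dz":0.4,"roll":0,"claw":200}
    - {"dx":0,"dy":0,"dz":0.35,"roll":0,"claw":200}
    - {"dx":0,"dy":0,"dz":0.15,"roll":0,"claw":200}
    - {"dx":0,"dy":0,"dz":0.06,"roll":0,"claw":200}
    - {"dx":0,"dy":0,"dz":0,"roll":0,"claw":200}
    - {"dx":0,"dy":0,"dz":0,"roll":0,"claw":200}

```text
clock: 27.32
position: [0.453, 0.2422, 0.0295]
ee_rot: [[-0.958, 0.285, 0.001], [0.285, 0.958, 0.0], [-0.001, 0.001, -1.0]]
wrist_force: [0.0, 0.4, -0.9]
finger_gap: 0.0416
grasp_force: 25.0
```

drive_tool:
  deltas:
    - {"dx":0,"dy":0,"dz":0,"roll":0,"claw":110}
    - {"dx":0,"dy":0,"dz":0,"roll":0,"claw":90}
    - {"dx":0,"dy":0,"dz":0,"roll":0,"claw":90}
    - {"dx":0,"dy":0,"dz":0,"roll":0,"claw":90}
    - {"dx":0,"dy":0,"dz":-0.2,"roll":0,"claw":90}
    - {"dx":0,"dy":0,"dz":-0.5,"roll":0,"claw":90}
    - {"dx":0,"dy":0,"dz":-0.6,"roll":0,"claw":90}
    - {"dx":0,"dy":0,"dz":-0.7,"roll":0,"claw":90}
    - {"dx":0,"dy":0,"dz":0,"roll":0,"claw":90}

```text
clock: 28.45
position: [0.4541, 0.2432, 0.1525]
ee_rot: [[-0.959, 0.285, 0.005], [0.285, 0.959, 0.002], [-0.005, 0.003, -1.0]]
wrist_force: [-0.5, 0.0, -0.1]
finger_gap: 0.0563
grasp_force: 0.0
```

```bash
python3 - <<'E'
from h import *
state()
plan([(.44,-.02,.15,2.8,8),(.528,-.2685,.10,2.745,9)])
f=cam('side')
cv2.imwrite('pics/s8.png',cv2.resize(f['color'][120:220,260:370],None,fx=4,fy=4,interpolation=2))
E
```

```text
28.45 [0.4541 0.2432 0.1525] a 2.853 q [ 0.31  0.3  -1.01  1.82  0.28  1.17  0.49] gap 0.0563 F [-0.5  0.  -0.1] 0.0
-> [ 0.4398 -0.0201  0.1501] 2.8 max 0.54
[{"dx": -0.13, "dy": -0.53, "dz": 0.01, "roll": 0.05}, {"dx": -0.13, "dy": -0.54, "dz": 0.0, "roll": 0.06}, {"dx": -0.13, "dy": -0.53, "dz": 0.01, "roll": 0.05}, {"dx": -0.14, "dy": -0.53, "dz": 0.0, "roll": 0.06}, {"dx": -0.15, "dy": -0.53, "dz": 0.01, "roll": 0.05}, {"dx": -0.14, "dy": -0.53, "dz": 0.0, "roll": 0.06}, {"dx": -0.15, "dy": -0.53, "dz": 0.01, "roll": 0.05}, {"dx": -0.15, "dy": -0.53, "dz": 0.0, "roll": 0.06}]
-> [ 0.5277 -0.2685  0.1003] 2.745 max 0.38
[{"dx": -0.31, "dy": -0.38, "dz": 0.09, "roll": 0.05}, {"dx": -0.31, "dy": -0.38, "dz": 0.1, "roll": 0.05}, {"dx": -0.31, "dy": -0.37, "dz": 0.09, "roll": 0.05}, {"dx": -0.32, "dy": -0.37, "dz": 0.09, "roll": 0.05}, {"dx": -0.31, "dy": -0.37, "dz": 0.09, "roll": 0.05}, {"dx": -0.32, "dy": -0.37, "dz": 0.1, "roll": 0.05}, {"dx": -0.32, "dy": -0.37, "dz": 0.09, "roll": 0.05}, {"dx": -0.33, "dy": -0.37, "dz": 0.09, "roll": 0.06}, {"dx": -0.32, "dy": -0.36, "dz": 0.09, "roll": 0.05}]
```

View pics/s8.png

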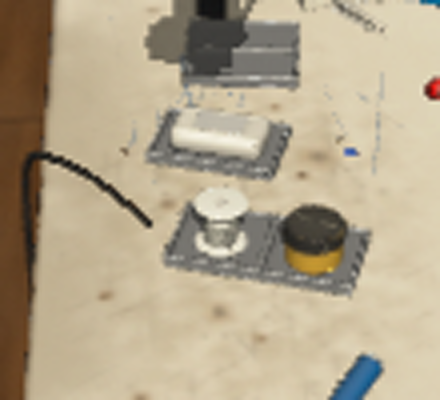

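```bash
python3 - <<'E'
from h import *
plan([(.44,-.02,.15,2.8,8),(.518,-.264,.10,2.745,9)])
E
```

```text
-> [ 0.4399 -0.02    0.15  ] 2.799 max 0.53
[{"dx": -0.13, "dy": -0.53, "dz": 0.0, "roll": 0.05}, {"dx": -0.13, "dy": -0.53, "dz": 0.0, "roll": 0.06}, {"dx": -0.14, "dy": -0.53, "dz": 0.0, "roll": 0.05}, {"dx": -0.14, "dy": -0.53, "dz": 0.0, "roll": 0.06}, {"dx": -0.14, "dy": -0.53, "dz": 0.01, "roll": 0.05}, {"dx": -0.15, "dy": -0.53, "dz": -0.0, "roll": 0.06}, {"dx": -0.15, "dy": -0.52, "dz": -0.0, "roll": 0.05}, {"dx": -0.15, "dy": -0.53, "dz": -0.0, "roll": 0.06}]
-> [ 0.518  -0.2639  0.1002] 2.745 max 0.38
[{"dx": -0.29, "dy": -0.38, "dz": 0.09, "roll": 0.05}, {"dx": -0.29, "dy": -0.37, "dz": 0.1, "roll": 0.05}, {"dx": -0.29, "dy": -0.38, "dz": 0.09, "roll": 0.05}, {"dx": -0.29, "dy": -0.37, "dz": 0.09, "roll": 0.05}, {"dx": -0.3, "dy": -0.37, "dz": 0.09, "roll": 0.05}, {"dx": -0.3, "dy": -0.37, "dz": 0.1, "roll": 0.05}, {"dx": -0.3, "dy": -0.36, "dz": 0.09, "roll": 0.05}, {"dx": -0.31, "dy": -0.37, "dz": 0.09, "roll": 0.05}, {"dx": -0.3, "dy": -0.36, "dz": 0.09, "roll": 0.05}]
```

The charger lies flat in its tray at (218,132), the spool is in the left square bay (220,220), and the jar in the right (313,240). Now the green cell.

drive_tool:
  deltas:
    - {"dx":-0.13,"dy":-0.53,"dz":0,"roll":0.05,"claw":90}
    - {"dx":-0.13,"dy":-0.53,"dz":0,"roll":0.06,"claw":90}
    - {"dx":-0.14,"dy":-0.53,"dz":0,"roll":0.05,"claw":90}
    - {"dx":-0.14,"dy":-0.53,"dz":0,"roll":0.06,"claw":90}
    - {"dx":-0.14,"dy":-0.53,"dz":0.01,"roll":0.05,"claw":90}
    - {"dx":-0.15,"dy":-0.53,"dz":0,"roll":0.06,"claw":90}
    - {"dx":-0.15,"dy":-0.52,"dz":0,"roll":0.05,"claw":90}
    - {"dx":-0.15,"dy":-0.53,"dz":0,"roll":0.06,"claw":90}

```text
clock: 29.5
position: [0.4384, -0.0214, 0.1476]
ee_rot: [[-0.942, 0.336, -0.001], [0.336, 0.942, 0.0], [0.001, -0.0, -1.0]]
wrist_force: [0.7, -0.2, 0.2]
finger_gap: 0.0564
grasp_force: 0.0
```

drive_tool:
  deltas:
    - {"dx":-0.29,"dy":-0.38,"dz":0.09,"roll":0.05,"claw":90}
    - {"dx":-0.29,"dy":-0.37,"dz":0.1,"roll":0.05,"claw":90}
    - {"dx":-0.29,"dy":-0.38,"dz":0.09,"roll":0.05,"claw":90}
    - {"dx":-0.29,"dy":-0.37,"dz":0.09,"roll":0.05,"claw":90}
    - {"dx":-0.3,"dy":-0.37,"dz":0.09,"roll":0.05,"claw":90}
    - {"dx":-0.3,"dy":-0.37,"dz":0.1,"roll":0.05,"claw":90}
    - {"dx":-0.3,"dy":-0.36,"dz":0.09,"roll":0.05,"claw":90}
    - {"dx":-0.31,"dy":-0.37,"dz":0.09,"roll":0.05,"claw":90}
    - {"dx":-0.3,"dy":-0.36,"dz":0.09,"roll":0.05,"claw":90}
    - {"dx":0,"dy":0,"dz":0,"roll":0,"claw":90}
    - {"dx":0,"dy":0,"dz":0,"roll":0,"claw":90}

```text
clock: 30.88
position: [0.517, -0.2632, 0.098]
ee_rot: [[-0.923, 0.385, -0.001], [0.385, 0.923, 0.001], [0.001, 0.001, -1.0]]
wrist_force: [-0.3, -0.2, 0.3]
finger_gap: 0.0561
grasp_force: 0.0
```

```bash
python3 - <<'E'
from h import *
state();f=cam('side');state()
cv2.imwrite('pics/s9.png',cv2.resize(f['color'][180:300,300:440],None,fx=4,fy=4,interpolation=2))
E
```

```text
30.88 [ 0.517  -0.2632  0.098 ] a 2.746 q [ 0.93  0.43 -0.66  1.71  0.29  1.1   1.35] gap 0.0561 F [-0.3 -0.2  0.3] 0.0
30.93 [ 0.5172 -0.263   0.0983] a 2.747 q [ 0.93  0.43 -0.66  1.71  0.29  1.1   1.35] gap 0.0563 F [0.2 0.2 0.1] 0.0
```

View pics/s9.png

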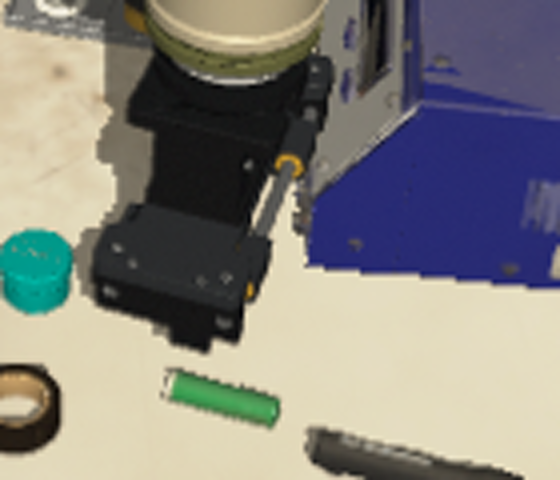

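The gripper sits over the green cell (220,395), its body ending just left of the station's front lip (310,230), which slopes back above. Descending in two stages while watching the force.

drive_tool:
  deltas:
    - {"dx":0,"dy":0,"dz":0.3,"roll":0,"claw":90}
    - {"dx":0,"dy":0,"dz":0.3,"roll":0,"claw":90}
    - {"dx":0,"dy":0,"dz":0.2,"roll":0,"claw":90}
    - {"dx":0,"dy":0,"dz":0.1,"roll":0,"claw":90}
    - {"dx":0,"dy":0,"dz":0.1,"roll":0,"claw":90}

```text
clock: 31.55
position: [0.5175, -0.2643, 0.0383]
ee_rot: [[-0.923, 0.386, 0.0], [0.386, 0.923, -0.0], [-0.0, 0.0, -1.0]]
wrist_force: [1.3, -0.0, 0.2]
finger_gap: 0.0565
grasp_force: 0.0
```

drive_tool:
  deltas:
    - {"dx":0,"dy":0,"dz":0.13,"roll":0,"claw":90}
    - {"dx":0,"dy":0,"dz":0.14,"roll":0,"claw":90}
    - {"dx":0,"dy":0,"dz":0,"roll":0,"claw":255}
    - {"dx":0,"dy":0,"dz":0,"roll":0,"claw":255}
    - {"dx":0,"dy":0,"dz":0,"roll":0,"claw":255}
    - {"dx":0,"dy":0,"dz":0,"roll":0,"claw":255}
    - {"dx":0,"dy":0,"dz":0,"roll":0,"claw":255}
    - {"dx":0,"dy":0,"dz":0,"roll":0,"claw":255}
  newtons: 25

```text
clock: 32.55
position: [0.5174, -0.2643, 0.0225]
ee_rot: [[-0.923, 0.386, 0.0], [0.386, 0.923, -0.0], [-0.0, -0.0, -1.0]]
wrist_force: [-0.3, 0.1, 0.5]
finger_gap: 0.0117
grasp_force: 25.0
```

drive_tool:
  deltas:
    - {"dx":0,"dy":0,"dz":-0.2,"roll":0,"claw":255}
    - {"dx":0,"dy":0,"dz":-0.4,"roll":0,"claw":255}
    - {"dx":0,"dy":0,"dz":-0.5,"roll":0,"claw":255}
    - {"dx":0,"dy":0,"dz":-0.5,"roll":0,"claw":255}
    - {"dx":0,"dy":0,"dz":-0.5,"roll":0,"claw":255}
    - {"dx":0,"dy":0,"dz":0,"roll":0,"claw":255}
    - {"dx":0,"dy":0,"dz":0,"roll":0,"claw":255}

```text
clock: 33.42
position: [0.517, -0.2642, 0.1481]
ee_rot: [[-0.923, 0.386, -0.0], [0.386, 0.923, -0.0], [0.0, -0.0, -1.0]]
wrist_force: [0.0, 0.5, -0.5]
finger_gap: 0.012
grasp_force: 25.0
```

```bash
python3 - <<'E'
from h import *
state()
plan([(.44,-.02,.15,2.9,7),(.4658,.4032,.10,3.055,11)])
f=cam('side')
cv2.imwrite('pics/s10.png',cv2.resize(f['color'][180:300,300:440],None,fx=3,fy=3,interpolation=2))
E
```

```text
33.42 [ 0.517  -0.2642  0.1481] a 2.746 q [ 0.95  0.38 -0.68  1.66  0.26  1.19  1.38] gap 0.012 F [ 0.   0.5 -0.5] 25.0
-> [ 0.44   -0.0201  0.1499] 2.9 max 0.51
[{"dx": 0.39, "dy": 0.47, "dz": -0.0, "roll": -0.18}, {"dx": 0.39, "dy": 0.47, "dz": -0.01, "roll": -0.19}, {"dx": 0.37, "dy": 0.48, "dz": -0.0, "roll": -0.18}, {"dx": 0.36, "dy": 0.49, "dz": -0.01, "roll": -0.19}, {"dx": 0.35, "dy": 0.5, "dz": -0.0, "roll": -0.18}, {"dx": 0.34, "dy": 0.51, "dz": -0.01, "roll": -0.18}, {"dx": 0.33, "dy": 0.51, "dz": -0.0, "roll": -0.19}]
-> [0.4656 0.4033 0.1001] 3.055 max 0.65
[{"dx": 0.12, "dy": 0.63, "dz": 0.08, "roll": -0.12}, {"dx": 0.1, "dy": 0.64, "dz": 0.07, "roll": -0.11}, {"dx": 0.1, "dy": 0.63, "dz": 0.08, "roll": -0.12}, {"dx": 0.09, "dy": 0.64, "dz": 0.07, "roll": -0.12}, {"dx": 0.08, "dy": 0.64, "dz": 0.08, "roll": -0.12}, {"dx": 0.07, "dy": 0.63, "dz": 0.07, "roll": -0.11}, {"dx": 0.06, "dy": 0.64, "dz": 0.08, "roll": -0.12}, {"dx": 0.05, "dy": 0.64, "dz": 0.08, "roll": -0.12}, {"dx": 0.05, "dy": 0.64, "dz": 0.07, "roll": -0.11}, {"dx": 0.03, "dy": 0.65, "dz": 0.08, "roll": -0.12}, {"dx": 0.03, "dy": 0.64, "dz": 0.07, "roll": -0.12}]
```

drive_tool:
  deltas:
    - {"dx":0.39,"dy":0.47,"dz":0,"roll":-0.18,"claw":255}
    - {"dx":0.39,"dy":0.47,"dz":-0.01,"roll":-0.19,"claw":255}
    - {"dx":0.37,"dy":0.48,"dz":0,"roll":-0.18,"claw":255}
    - {"dx":0.36,"dy":0.49,"dz":-0.01,"roll":-0.19,"claw":255}
    - {"dx":0.35,"dy":0.5,"dz":0,"roll":-0.18,"claw":255}
    - {"dx":0.34,"dy":0.51,"dz":-0.01,"roll":-0.18,"claw":255}
    - {"dx":0.33,"dy":0.51,"dz":0,"roll":-0.19,"claw":255}

```text
clock: 34.35
position: [0.4393, -0.0191, 0.1494]
ee_rot: [[-0.971, 0.238, -0.001], [0.238, 0.971, 0.0], [0.001, -0.0, -1.0]]
wrist_force: [1.8, -0.9, 0.3]
finger_gap: 0.0118
grasp_force: 25.0
```

drive_tool:
  deltas:
    - {"dx":0.12,"dy":0.63,"dz":0.08,"roll":-0.12,"claw":255}
    - {"dx":0.1,"dy":0.64,"dz":0.07,"roll":-0.11,"claw":255}
    - {"dx":0.1,"dy":0.63,"dz":0.08,"roll":-0.12,"claw":255}
    - {"dx":0.09,"dy":0.64,"dz":0.07,"roll":-0.12,"claw":255}
    - {"dx":0.08,"dy":0.64,"dz":0.08,"roll":-0.12,"claw":255}
    - {"dx":0.07,"dy":0.63,"dz":0.07,"roll":-0.11,"claw":255}
    - {"dx":0.06,"dy":0.64,"dz":0.08,"roll":-0.12,"claw":255}
    - {"dx":0.05,"dy":0.64,"dz":0.08,"roll":-0.12,"claw":255}
    - {"dx":0.05,"dy":0.64,"dz":0.07,"roll":-0.11,"claw":255}
    - {"dx":0.03,"dy":0.65,"dz":0.08,"roll":-0.12,"claw":255}
    - {"dx":0.03,"dy":0.64,"dz":0.07,"roll":-0.12,"claw":255}

```text
clock: 35.72
position: [0.4654, 0.4041, 0.0989]
ee_rot: [[-0.996, 0.086, -0.002], [0.086, 0.996, -0.001], [0.001, -0.001, -1.0]]
wrist_force: [0.0, -0.7, 1.4]
finger_gap: 0.0118
grasp_force: 25.0
```

drive_tool:
  deltas:
    - {"dx":0,"dy":0,"dz":0,"roll":0,"claw":255}
    - {"dx":0,"dy":0,"dz":0,"roll":0,"claw":255}

```text
clock: 35.98
position: [0.4655, 0.4026, 0.0994]
ee_rot: [[-0.996, 0.086, -0.001], [0.086, 0.996, -0.001], [0.001, -0.001, -1.0]]
wrist_force: [-0.3, 0.1, -0.2]
finger_gap: 0.0115
grasp_force: 25.0
```

```bash
python3 - <<'E'
from h import *
state();f=cam('side');state()
cv2.imwrite('pics/s11.png',cv2.resize(f['color'][80:200,250:390],None,fx=4,fy=4,interpolation=2))
E
```

```text
35.98 [0.4655 0.4026 0.0994] a 3.055 q [-0.09  0.61 -0.94  1.6   0.52  1.2   0.35] gap 0.0115 F [-0.3  0.1 -0.2] 25.0
36.02 [0.466  0.4021 0.0997] a 3.054 q [-0.09  0.61 -0.94  1.6   0.52  1.2   0.35] gap 0.0117 F [-0.6 -0.2 -0.9] 25.0
```

View pics/s11.png

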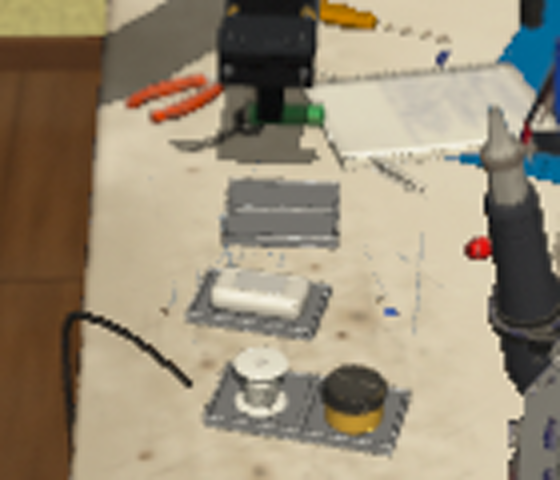

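The green cell is held level over the tray at (285,112). Lowering into the far bay.

drive_tool:
  deltas:
    - {"dx":0,"dy":0,"dz":0.35,"roll":0,"claw":255}
    - {"dx":0,"dy":0,"dz":0.35,"roll":0,"claw":255}
    - {"dx":0,"dy":0,"dz":0.3,"roll":0,"claw":255}
    - {"dx":0,"dy":0,"dz":0.15,"roll":0,"claw":255}
    - {"dx":0,"dy":0,"dz":0.05,"roll":0,"claw":255}
    - {"dx":0,"dy":0,"dz":0,"roll":0,"claw":255}
    - {"dx":0,"dy":0,"dz":0,"roll":0,"claw":255}

```text
clock: 36.9
position: [0.4661, 0.4036, 0.0289]
ee_rot: [[-0.996, 0.086, 0.001], [0.086, 0.996, 0.001], [-0.001, 0.001, -1.0]]
wrist_force: [-0.3, -0.1, 0.0]
finger_gap: 0.0114
grasp_force: 25.0
```

drive_tool:
  deltas:
    - {"dx":0,"dy":0,"dz":0.03,"roll":0,"claw":255}
    - {"dx":0,"dy":0,"dz":0,"roll":0,"claw":255}
    - {"dx":0,"dy":0,"dz":0,"roll":0,"claw":170}
    - {"dx":0,"dy":0,"dz":0,"roll":0,"claw":160}
    - {"dx":0,"dy":0,"dz":0,"roll":0,"claw":160}
    - {"dx":0,"dy":0,"dz":0,"roll":0,"claw":160}
    - {"dx":0,"dy":0,"dz":-0.2,"roll":0,"claw":160}
    - {"dx":0,"dy":0,"dz":-0.5,"roll":0,"claw":160}
    - {"dx":0,"dy":0,"dz":-0.6,"roll":0,"claw":160}
    - {"dx":0,"dy":0,"dz":-0.7,"roll":0,"claw":160}
    - {"dx":0,"dy":0,"dz":0,"roll":0,"claw":160}

```text
clock: 38.28
position: [0.4668, 0.405, 0.1508]
ee_rot: [[-0.996, 0.086, 0.005], [0.086, 0.996, 0.004], [-0.004, 0.004, -1.0]]
wrist_force: [-0.0, -0.2, -0.7]
finger_gap: 0.0324
grasp_force: 0.0
```

```bash
python3 - <<'E'
from h import *
state();f=cam('side')
P={n:[(np.round(r['uv']).tolist(),round(r['confidence'],2)) for r in bot.recognise('side',n)] for n in('round_cell1',)}; print(P, onz(f,[r for r,_ in P['round_cell1']],.009).round(3).tolist())
t=cam('top'); cv2.imwrite('pics/t12.png',t['color'])
cv2.imwrite('pics/s12.png',cv2.resize(f['color'][110:210,270:370],None,fx=4,fy=4,interpolation=2))
E
```

```text
38.27 [0.4668 0.405  0.1508] a 3.055 q [-0.07  0.56 -0.97  1.55  0.48  1.28  0.37] gap 0.0324 F [-0.  -0.2 -0.7] 0.0
{'round_cell1': [([320.0, 130.0], 0.5)]} [[0.476, 0.391, 0.009]]
```

View pics/s12.png

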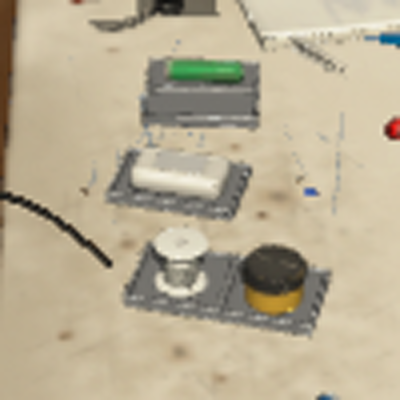

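The green cell lies in the far long bay at (205,70). The blue cell sits close to the station, and a square grasp there would bring the wide gripper body within millimetres of the sloped panel. I'll first drag it about 45 mm toward the robot with the closed fingertips.

```bash
python3 - <<'E'
from h import *
state()
plan([(.45,-.07,.15,2.95,12),(.556,-.068,.12,2.95,4)])
plan([(.500,-.068,.018,2.95,8)],start=(.556,-.068,.018,2.95))
E
```

```text
38.42 [0.4658 0.4029 0.1463] a 3.055 q [-0.07  0.56 -0.97  1.56  0.48  1.28  0.37] gap 0.0321 F [-0.  -0.6 -0.3] 0.0
-> [ 0.4502 -0.0699  0.1499] 2.95 max 0.66
[{"dx": -0.03, "dy": -0.66, "dz": -0.01, "roll": 0.07}, {"dx": -0.05, "dy": -0.65, "dz": -0.0, "roll": 0.08}, {"dx": -0.04, "dy": -0.66, "dz": -0.01, "roll": 0.07}, {"dx": -0.05, "dy": -0.65, "dz": -0.0, "roll": 0.07}, {"dx": -0.06, "dy": -0.66, "dz": -0.01, "roll": 0.08}, {"dx": -0.07, "dy": -0.65, "dz": -0.0, "roll": 0.07}, {"dx": -0.07, "dy": -0.66, "dz": -0.01, "roll": 0.07}, {"dx": -0.07, "dy": -0.65, "dz": -0.0, "roll": 0.07}, {"dx": -0.08, "dy": -0.65, "dz": -0.01, "roll": 0.08}, {"dx": -0.09, "dy": -0.65, "dz": -0.0, "roll": 0.07}, {"dx": -0.09, "dy": -0.65, "dz": -0.01, "roll": 0.07}, {"dx": -0.1, "dy": -0.65, "dz": -0.0, "roll": 0.08}]
-> [ 0.5563 -0.0679  0.1199] 2.95 max 0.44
[{"dx": -0.43, "dy": 0.09, "dz": 0.12, "roll": -0.0}, {"dx": -0.43, "dy": 0.09, "dz": 0.13, "roll": -0.0}, {"dx": -0.43, "dy": 0.1, "dz": 0.12, "roll": -0.0}, {"dx": -0.44, "dy": 0.09, "dz": 0.13, "roll": -0.0}]
-> [ 0.4998 -0.0681  0.018 ] 2.95 max 0.12
[{"dx": 0.11, "dy": -0.02, "dz": -0.0, "roll": -0.0}, {"dx": 0.12, "dy": -0.02, "dz": -0.0, "roll": -0.0}, {"dx": 0.11, "dy": -0.03, "dz": -0.0, "roll": -0.0}, {"dx": 0.12, "dy": -0.02, "dz": -0.0, "roll": -0.0}, {"dx": 0.11, "dy": -0.02, "dz": -0.0, "roll": -0.0}, {"dx": 0.12, "dy": -0.02, "dz": -0.0, "roll": -0.0}, {"dx": 0.11, "dy": -0.03, "dz": -0.0, "roll": -0.0}, {"dx": 0.12, "dy": -0.02, "dz": -0.0, "roll": -0.0}]
```

drive_tool:
  deltas:
    - {"dx":-0.03,"dy":-0.66,"dz":-0.01,"roll":0.07,"claw":255}
    - {"dx":-0.05,"dy":-0.65,"dz":0,"roll":0.08,"claw":255}
    - {"dx":-0.04,"dy":-0.66,"dz":-0.01,"roll":0.07,"claw":255}
    - {"dx":-0.05,"dy":-0.65,"dz":0,"roll":0.07,"claw":255}
    - {"dx":-0.06,"dy":-0.66,"dz":-0.01,"roll":0.08,"claw":255}
    - {"dx":-0.07,"dy":-0.65,"dz":0,"roll":0.07,"claw":255}
    - {"dx":-0.07,"dy":-0.66,"dz":-0.01,"roll":0.07,"claw":255}
    - {"dx":-0.07,"dy":-0.65,"dz":0,"roll":0.07,"claw":255}
    - {"dx":-0.08,"dy":-0.65,"dz":-0.01,"roll":0.08,"claw":255}
    - {"dx":-0.09,"dy":-0.65,"dz":0,"roll":0.07,"claw":255}
    - {"dx":-0.09,"dy":-0.65,"dz":-0.01,"roll":0.07,"claw":255}
    - {"dx":-0.1,"dy":-0.65,"dz":0,"roll":0.08,"claw":255}
  newtons: 15

```text
clock: 39.92
position: [0.4495, -0.0709, 0.1495]
ee_rot: [[-0.982, 0.191, -0.001], [0.191, 0.982, 0.0], [0.001, -0.0, -1.0]]
wrist_force: [0.2, -0.4, 0.8]
finger_gap: 0.0003
grasp_force: 0.0
```

drive_tool:
  deltas:
    - {"dx":-0.43,"dy":0.09,"dz":0.12,"roll":0,"claw":255}
    - {"dx":-0.43,"dy":0.09,"dz":0.13,"roll":0,"claw":255}
    - {"dx":-0.43,"dy":0.1,"dz":0.12,"roll":0,"claw":255}
    - {"dx":-0.44,"dy":0.09,"dz":0.13,"roll":0,"claw":255}
    - {"dx":0,"dy":0,"dz":0,"roll":0,"claw":255}
    - {"dx":0,"dy":0,"dz":0,"roll":0,"claw":255}

```text
clock: 40.67
position: [0.5556, -0.0673, 0.1195]
ee_rot: [[-0.982, 0.19, -0.002], [0.19, 0.982, 0.0], [0.002, 0.0, -1.0]]
wrist_force: [-0.3, 0.3, -0.1]
finger_gap: 0.0008
grasp_force: 0.0
```

```bash
python3 - <<'E'
from h import *
state();f=cam('side');state()
cv2.imwrite('pics/s13.png',cv2.resize(f['color'][110:260,290:440],None,fx=4,fy=4,interpolation=2))
E
```

```text
40.67 [ 0.5556 -0.0673  0.1195] a 2.95 q [ 0.76  0.42 -0.87  1.74  0.35  1.15  1.16] gap 0.0008 F [-0.3  0.3 -0.1] 0.0
40.73 [ 0.5556 -0.0675  0.1199] a 2.95 q [ 0.76  0.42 -0.87  1.74  0.35  1.15  1.16] gap 0.0004 F [-0.2  0.3  0.2] 0.0
```

View pics/s13.png

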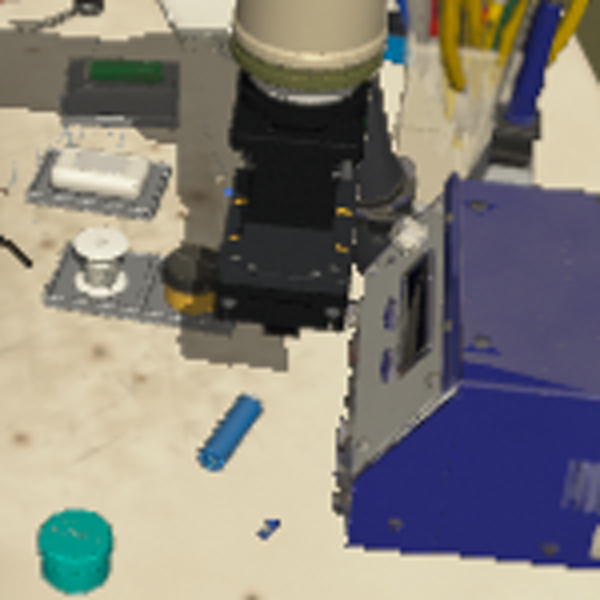

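The closed gripper hovers behind the blue cell (230,430), clear of the station panel (350,400). Lowering in stages, then dragging.

drive_tool:
  deltas:
    - {"dx":0,"dy":0,"dz":0.3,"roll":0,"claw":255}
    - {"dx":0,"dy":0,"dz":0.3,"roll":0,"claw":255}
    - {"dx":0,"dy":0,"dz":0.3,"roll":0,"claw":255}
    - {"dx":0,"dy":0,"dz":0.2,"roll":0,"claw":255}
    - {"dx":0,"dy":0,"dz":0.15,"roll":0,"claw":255}
    - {"dx":0,"dy":0,"dz":0,"roll":0,"claw":255}

```text
clock: 41.48
position: [0.5562, -0.0674, 0.0446]
ee_rot: [[-0.982, 0.191, -0.001], [0.191, 0.982, 0.0], [0.001, 0.0, -1.0]]
wrist_force: [0.1, -0.9, -0.4]
finger_gap: 0.0004
grasp_force: 0.0
```

drive_tool:
  deltas:
    - {"dx":0,"dy":0,"dz":0.15,"roll":0,"claw":255}
    - {"dx":0,"dy":0,"dz":0.15,"roll":0,"claw":255}
    - {"dx":0,"dy":0,"dz":0.12,"roll":0,"claw":255}
    - {"dx":0,"dy":0,"dz":0,"roll":0,"claw":255}

```text
clock: 41.98
position: [0.556, -0.0675, 0.0193]
ee_rot: [[-0.982, 0.191, -0.001], [0.191, 0.982, 0.0], [0.001, 0.0, -1.0]]
wrist_force: [0.7, 0.4, -0.0]
finger_gap: 0.0007
grasp_force: 0.0
```

drive_tool:
  deltas:
    - {"dx":0.11,"dy":-0.02,"dz":0,"roll":0,"claw":255}
    - {"dx":0.12,"dy":-0.02,"dz":0,"roll":0,"claw":255}
    - {"dx":0.11,"dy":-0.03,"dz":0,"roll":0,"claw":255}
    - {"dx":0.12,"dy":-0.02,"dz":0,"roll":0,"claw":255}
    - {"dx":0.11,"dy":-0.02,"dz":0,"roll":0,"claw":255}
    - {"dx":0.12,"dy":-0.02,"dz":0,"roll":0,"claw":255}
    - {"dx":0.11,"dy":-0.03,"dz":0,"roll":0,"claw":255}
    - {"dx":0.12,"dy":-0.02,"dz":0,"roll":0,"claw":255}
    - {"dx":0,"dy":0,"dz":0,"roll":0,"claw":255}

```text
clock: 43.1
position: [0.4996, -0.0678, 0.0199]
ee_rot: [[-0.982, 0.191, -0.0], [0.191, 0.982, -0.0], [0.0, -0.001, -1.0]]
wrist_force: [0.6, 0.2, -0.4]
finger_gap: 0.0006
grasp_force: 0.0
```

drive_tool:
  deltas:
    - {"dx":-0.1,"dy":0,"dz":0,"roll":0,"claw":255}
    - {"dx":0,"dy":0,"dz":-0.4,"roll":0,"claw":255}
    - {"dx":0,"dy":0,"dz":-0.6,"roll":0,"claw":255}
    - {"dx":0,"dy":0,"dz":-0.6,"roll":0,"claw":255}
    - {"dx":0,"dy":0,"dz":-0.4,"roll":0,"claw":255}
    - {"dx":0,"dy":0.8,"dz":0,"roll":0,"claw":120}
    - {"dx":0,"dy":0.8,"dz":0,"roll":0,"claw":120}
    - {"dx":0,"dy":0.8,"dz":0,"roll":0,"claw":120}
    - {"dx":0,"dy":0.8,"dz":0,"roll":0,"claw":120}
    - {"dx":0,"dy":0,"dz":0,"roll":0,"claw":120}

```text
clock: 44.35
position: [0.5427, 0.1248, 0.1403]
ee_rot: [[-0.983, 0.184, 0.0], [0.184, 0.983, 0.003], [0.0, 0.003, -1.0]]
wrist_force: [0.3, -0.6, -1.1]
finger_gap: 0.0414
grasp_force: 0.0
```

```bash
python3 - <<'E'
from h import *
state()
v=[];uv=[]
for n in('top','side'):
    f=cam(n); cv2.imwrite(f'pics/{n}14.png',f['color'])
    for r in bot.trace(n,'round_cell1'):
        m=r['pixels']; b,g,rr=f['color'][m].mean(0); x=onz(f,[r['uv']],.009)[0]; print(n,np.round(r['uv']),round(r['confidence'],2),x.round(3),b,g)
        if x[1]<.1 and b>g and m.sum()<300: v.append((f,m.astype(np.float32))); ys,xs=np.nonzero(m); uv.append([xs.mean(),ys.mean()]); break
if len(v)==2: print('tri',tri(v[0][0],uv[0],v[1][0],uv[1]))
if v:
    p,e=fit('round_cell1',v,[*onz(v[0][0],[uv[0]],.009)[0][:2],0,0],len(v)==2,(-.9,-.5,-.2,0.1)); print(p.round(4),e)
    im=v[-1][0]['color'].copy(); c=np.array(uv[-1]).astype(int)
    cv2.polylines(im,[np.round(cv2.convexHull(proj(v[-1][0],place(M['round_cell1'],p)).astype(np.float32))*16).astype(np.int32)],True,(0,0,255),1,shift=4)
    cv2.imwrite('pics/s14.png',cv2.resize(im[c[1]-50:c[1]+50,c[0]-60:c[0]+60],None,fx=4,fy=4,interpolation=0))
E
```

```text
44.35 [0.5427 0.1248 0.1403] a 2.956 q [ 0.48  0.42 -0.96  1.73  0.37  1.19  0.81] gap 0.0414 F [ 0.3 -0.6 -1.1] 0.0
top [179. 202.] 0.67 [0.475 0.408 0.009] 80.8267716535433 124.93700787401575
top [332. 200.] 0.62 [ 0.471 -0.049  0.009] 126.76086956521739 98.40579710144928
side [330. 221.] 0.64 [ 0.482 -0.067  0.009] 141.87820512820514 111.10897435897436
tri (array([ 0.48175883, -0.0547947 ,  0.00868127]), np.float64(0.0014393410991937765))
[ 4.813e-01 -5.470e-02 -3.000e-04 -5.879e-01] 0.3188405930995941
```

View pics/s14.png

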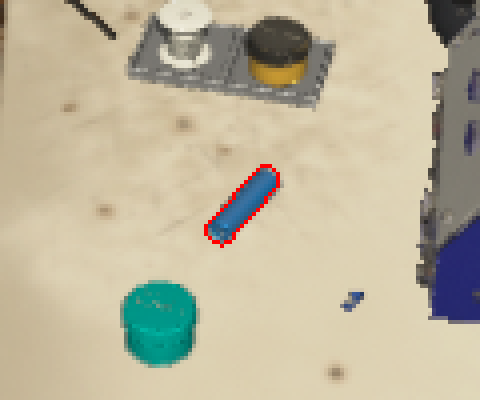

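```bash
python3 - <<'E'
from h import *
# check colour mask fit
v=[]
for n in('top','side'):
    f=cam(n); c=proj(f,[[.4815,-.0547,.009]])[0]; b,g,r=[f['color'][...,i].astype(int) for i in range(3)]
    m=((b>r+35)&(b>g+10)).astype(np.float32); yy,xx=np.mgrid[:400,:640]; m*=(np.hypot(xx-c[0],yy-c[1])<20); print(n,c.round(),m.sum()); v.append((f,m))
p,e=fit('round_cell1',v,[.4815,-.0547,0,0],True,(-.9,-.5,-.2)); print(p.round(4),e)
a=p[3]+np.pi/2; print('a',a)
plan([(p[0],p[1],.10,a,12)])
E
```

```text
top [334. 197.] 105.0
side [329. 217.] 127.0
[ 0.4832 -0.0555  0.0017 -0.5988] 0.5873968601226807
a 0.9719601093911362
-> [ 0.4833 -0.0557  0.1003] 0.972 max 1.38
[{"dx": 0.03, "dy": -0.25, "dz": 0.06, "roll": 1.37}, {"dx": -0.0, "dy": -0.26, "dz": 0.05, "roll": 1.37}, {"dx": -0.05, "dy": -0.25, "dz": 0.06, "roll": 1.38}, {"dx": -0.09, "dy": -0.24, "dz": 0.05, "roll": 1.37}, {"dx": -0.13, "dy": -0.22, "dz": 0.06, "roll": 1.37}, {"dx": -0.16, "dy": -0.2, "dz": 0.05, "roll": 1.37}, {"dx": -0.19, "dy": -0.17, "dz": 0.06, "roll": 1.37}, {"dx": -0.21, "dy": -0.13, "dz": 0.05, "roll": 1.37}, {"dx": -0.24, "dy": -0.1, "dz": 0.06, "roll": 1.38}, {"dx": -0.25, "dy": -0.05, "dz": 0.05, "roll": 1.37}, {"dx": -0.25, "dy": -0.02, "dz": 0.06, "roll": 1.37}, {"dx": -0.26, "dy": 0.03, "dz": 0.05, "roll": 1.37}]
```

```bash
python3 - <<'E'
from h import *
plan([(.45,.0,.14,2.6,6),(.465,-.03,.12,1.79,7),(.482,-.055,.10,.98,7)])
E
```

```text
-> [ 0.4502 -0.      0.1399] 2.601 max 0.49
[{"dx": 0.19, "dy": -0.37, "dz": -0.0, "roll": 0.48}, {"dx": 0.17, "dy": -0.38, "dz": -0.0, "roll": 0.48}, {"dx": 0.14, "dy": -0.4, "dz": -0.0, "roll": 0.49}, {"dx": 0.13, "dy": -0.4, "dz": -0.0, "roll": 0.48}, {"dx": 0.1, "dy": -0.4, "dz": -0.0, "roll": 0.48}, {"dx": 0.07, "dy": -0.41, "dz": -0.0, "roll": 0.48}]
-> [ 0.4651 -0.0301  0.1201] 1.791 max 0.97
[{"dx": -0.07, "dy": -0.04, "dz": 0.05, "roll": 0.96}, {"dx": -0.07, "dy": -0.04, "dz": 0.04, "roll": 0.97}, {"dx": -0.07, "dy": -0.03, "dz": 0.05, "roll": 0.96}, {"dx": -0.08, "dy": -0.01, "dz": 0.05, "roll": 0.97}, {"dx": -0.08, "dy": -0.01, "dz": 0.05, "roll": 0.96}, {"dx": -0.08, "dy": -0.0, "dz": 0.04, "roll": 0.97}, {"dx": -0.08, "dy": 0.01, "dz": 0.05, "roll": 0.96}]
-> [ 0.4817 -0.0551  0.1003] 0.981 max 0.97
[{"dx": -0.07, "dy": 0.03, "dz": 0.05, "roll": 0.96}, {"dx": -0.06, "dy": 0.03, "dz": 0.05, "roll": 0.97}, {"dx": -0.06, "dy": 0.04, "dz": 0.04, "roll": 0.96}, {"dx": -0.05, "dy": 0.05, "dz": 0.05, "roll": 0.97}, {"dx": -0.05, "dy": 0.05, "dz": 0.05, "roll": 0.96}, {"dx": -0.04, "dy": 0.06, "dz": 0.05, "roll": 0.97}, {"dx": -0.04, "dy": 0.06, "dz": 0.04, "roll": 0.96}]
```

The blue cell now lies free of the station at crop (243,205), its outline fitted. Moving over it.

drive_tool:
  deltas:
    - {"dx":0.19,"dy":-0.37,"dz":0,"roll":0.48,"claw":90}
    - {"dx":0.17,"dy":-0.38,"dz":0,"roll":0.48,"claw":90}
    - {"dx":0.14,"dy":-0.4,"dz":0,"roll":0.49,"claw":90}
    - {"dx":0.13,"dy":-0.4,"dz":0,"roll":0.48,"claw":90}
    - {"dx":0.1,"dy":-0.4,"dz":0,"roll":0.48,"claw":90}
    - {"dx":0.07,"dy":-0.41,"dz":0,"roll":0.48,"claw":90}

```text
clock: 45.4
position: [0.4496, -0.0003, 0.14]
ee_rot: [[-0.856, 0.516, 0.0], [0.516, 0.856, -0.001], [-0.001, -0.0, -1.0]]
wrist_force: [0.1, -0.9, 0.4]
finger_gap: 0.0562
grasp_force: 0.0
```

drive_tool:
  deltas:
    - {"dx":-0.07,"dy":-0.04,"dz":0.05,"roll":0.96,"claw":90}
    - {"dx":-0.07,"dy":-0.04,"dz":0.04,"roll":0.97,"claw":90}
    - {"dx":-0.07,"dy":-0.03,"dz":0.05,"roll":0.96,"claw":90}
    - {"dx":-0.08,"dy":-0.01,"dz":0.05,"roll":0.97,"claw":90}
    - {"dx":-0.08,"dy":-0.01,"dz":0.05,"roll":0.96,"claw":90}
    - {"dx":-0.08,"dy":0,"dz":0.04,"roll":0.97,"claw":90}
    - {"dx":-0.08,"dy":0.01,"dz":0.05,"roll":0.96,"claw":90}

```text
clock: 46.28
position: [0.4651, -0.0299, 0.1202]
ee_rot: [[-0.215, 0.977, 0.0], [0.977, 0.215, -0.001], [-0.001, 0.0, -1.0]]
wrist_force: [-0.9, -0.7, -0.4]
finger_gap: 0.0565
grasp_force: 0.0
```

drive_tool:
  deltas:
    - {"dx":-0.07,"dy":0.03,"dz":0.05,"roll":0.96,"claw":90}
    - {"dx":-0.06,"dy":0.03,"dz":0.05,"roll":0.97,"claw":90}
    - {"dx":-0.06,"dy":0.04,"dz":0.04,"roll":0.96,"claw":90}
    - {"dx":-0.05,"dy":0.05,"dz":0.05,"roll":0.97,"claw":90}
    - {"dx":-0.05,"dy":0.05,"dz":0.05,"roll":0.96,"claw":90}
    - {"dx":-0.04,"dy":0.06,"dz":0.05,"roll":0.97,"claw":90}
    - {"dx":-0.04,"dy":0.06,"dz":0.04,"roll":0.96,"claw":90}
    - {"dx":0,"dy":0,"dz":0,"roll":0,"claw":90}
    - {"dx":0,"dy":0,"dz":0,"roll":0,"claw":90}
    - {"dx":0,"dy":0,"dz":0,"roll":0,"claw":90}

```text
clock: 47.52
position: [0.4817, -0.0538, 0.1005]
ee_rot: [[0.554, 0.833, 0.0], [0.833, -0.554, -0.0], [-0.0, 0.0, -1.0]]
wrist_force: [-0.3, -0.0, 0.1]
finger_gap: 0.0562
grasp_force: 0.0
```

```bash
python3 - <<'E'
from h import *
state()
E
```

```text
47.52 [ 0.4817 -0.0538  0.1005] a 0.984 q [ 0.67  0.22 -0.71  1.95  0.17  1.03 -0.7 ] gap 0.0562 F [-0.3 -0.   0.1] 0.0
```

drive_tool:
  deltas:
    - {"dx":0,"dy":0,"dz":0.35,"roll":0,"claw":90}
    - {"dx":0,"dy":0,"dz":0.35,"roll":0,"claw":90}
    - {"dx":0,"dy":0,"dz":0.3,"roll":0,"claw":90}
    - {"dx":0,"dy":0,"dz":0.2,"roll":0,"claw":90}
    - {"dx":0,"dy":0,"dz":0.1,"roll":0,"claw":90}
    - {"dx":0,"dy":0,"dz":0,"roll":0,"claw":255}
    - {"dx":0,"dy":0,"dz":0,"roll":0,"claw":255}
    - {"dx":0,"dy":0,"dz":0,"roll":0,"claw":255}
    - {"dx":0,"dy":0,"dz":0,"roll":0,"claw":255}
    - {"dx":0,"dy":0,"dz":0,"roll":0,"claw":255}
    - {"dx":0,"dy":0,"dz":0,"roll":0,"claw":255}
  newtons: 25

```text
clock: 48.9
position: [0.4819, -0.0538, 0.0225]
ee_rot: [[0.555, 0.832, 0.0], [0.832, -0.555, -0.0], [-0.0, 0.0, -1.0]]
wrist_force: [0.3, 0.1, 1.6]
finger_gap: 0.0121
grasp_force: 25.0
```

drive_tool:
  deltas:
    - {"dx":0,"dy":0,"dz":-0.2,"roll":0,"claw":255}
    - {"dx":0,"dy":0,"dz":-0.4,"roll":0,"claw":255}
    - {"dx":0,"dy":0,"dz":-0.5,"roll":0,"claw":255}
    - {"dx":0,"dy":0,"dz":-0.5,"roll":0,"claw":255}
    - {"dx":0,"dy":0,"dz":-0.5,"roll":0,"claw":255}
    - {"dx":0,"dy":0,"dz":0,"roll":0,"claw":255}
    - {"dx":0,"dy":0,"dz":0,"roll":0,"claw":255}

```text
clock: 49.78
position: [0.4814, -0.0538, 0.1481]
ee_rot: [[0.555, 0.832, -0.0], [0.832, -0.555, -0.0], [-0.0, -0.0, -1.0]]
wrist_force: [-0.4, -0.1, -0.3]
finger_gap: 0.0118
grasp_force: 25.0
```

```bash
python3 - <<'E'
from h import *
state()
plan([(.45,.1,.15,2.0,9),(.4726,.3544,.10,3.055,10)])
E
```

```text
49.77 [ 0.4814 -0.0538  0.1481] a 0.983 q [ 0.7   0.16 -0.73  1.9   0.12  1.12 -0.66] gap 0.0118 F [-0.4 -0.1 -0.3] 25.0
-> [0.4501 0.0997 0.1499] 2.0 max 0.95
[{"dx": 0.2, "dy": -0.21, "dz": -0.0, "roll": -0.94}, {"dx": 0.23, "dy": -0.18, "dz": -0.01, "roll": -0.94}, {"dx": 0.25, "dy": -0.15, "dz": -0.0, "roll": -0.95}, {"dx": 0.26, "dy": -0.13, "dz": -0.0, "roll": -0.94}, {"dx": 0.27, "dy": -0.1, "dz": -0.01, "roll": -0.94}, {"dx": 0.29, "dy": -0.06, "dz": -0.0, "roll": -0.94}, {"dx": 0.28, "dy": -0.03, "dz": -0.0, "roll": -0.94}, {"dx": 0.3, "dy": -0.0, "dz": -0.01, "roll": -0.95}, {"dx": 0.28, "dy": 0.03, "dz": -0.0, "roll": -0.94}]
-> [0.4729 0.3546 0.1001] 3.055 max 0.88
[{"dx": 0.37, "dy": 0.21, "dz": 0.08, "roll": -0.88}, {"dx": 0.35, "dy": 0.25, "dz": 0.09, "roll": -0.88}, {"dx": 0.31, "dy": 0.28, "dz": 0.08, "roll": -0.88}, {"dx": 0.29, "dy": 0.32, "dz": 0.08, "roll": -0.88}, {"dx": 0.25, "dy": 0.34, "dz": 0.09, "roll": -0.87}, {"dx": 0.21, "dy": 0.37, "dz": 0.08, "roll": -0.88}, {"dx": 0.18, "dy": 0.39, "dz": 0.08, "roll": -0.88}, {"dx": 0.13, "dy": 0.41, "dz": 0.09, "roll": -0.88}, {"dx": 0.09, "dy": 0.41, "dz": 0.08, "roll": -0.88}, {"dx": 0.04, "dy": 0.43, "dz": 0.08, "roll": -0.88}]
```

drive_tool:
  deltas:
    - {"dx":0.2,"dy":-0.21,"dz":0,"roll":-0.94,"claw":255}
    - {"dx":0.23,"dy":-0.18,"dz":-0.01,"roll":-0.94,"claw":255}
    - {"dx":0.25,"dy":-0.15,"dz":0,"roll":-0.95,"claw":255}
    - {"dx":0.26,"dy":-0.13,"dz":0,"roll":-0.94,"claw":255}
    - {"dx":0.27,"dy":-0.1,"dz":-0.01,"roll":-0.94,"claw":255}
    - {"dx":0.29,"dy":-0.06,"dz":0,"roll":-0.94,"claw":255}
    - {"dx":0.28,"dy":-0.03,"dz":0,"roll":-0.94,"claw":255}
    - {"dx":0.3,"dy":0,"dz":-0.01,"roll":-0.95,"claw":255}
    - {"dx":0.28,"dy":0.03,"dz":0,"roll":-0.94,"claw":255}

```text
clock: 50.9
position: [0.4496, 0.1003, 0.1492]
ee_rot: [[-0.42, 0.907, -0.002], [0.907, 0.42, 0.0], [0.001, -0.002, -1.0]]
wrist_force: [0.3, 0.4, -1.2]
finger_gap: 0.0117
grasp_force: 25.0
```

drive_tool:
  deltas:
    - {"dx":0.37,"dy":0.21,"dz":0.08,"roll":-0.88,"claw":255}
    - {"dx":0.35,"dy":0.25,"dz":0.09,"roll":-0.88,"claw":255}
    - {"dx":0.31,"dy":0.28,"dz":0.08,"roll":-0.88,"claw":255}
    - {"dx":0.29,"dy":0.32,"dz":0.08,"roll":-0.88,"claw":255}
    - {"dx":0.25,"dy":0.34,"dz":0.09,"roll":-0.87,"claw":255}
    - {"dx":0.21,"dy":0.37,"dz":0.08,"roll":-0.88,"claw":255}
    - {"dx":0.18,"dy":0.39,"dz":0.08,"roll":-0.88,"claw":255}
    - {"dx":0.13,"dy":0.41,"dz":0.09,"roll":-0.88,"claw":255}
    - {"dx":0.09,"dy":0.41,"dz":0.08,"roll":-0.88,"claw":255}
    - {"dx":0.04,"dy":0.43,"dz":0.08,"roll":-0.88,"claw":255}
    - {"dx":0,"dy":0,"dz":0,"roll":0,"claw":255}
    - {"dx":0,"dy":0,"dz":0,"roll":0,"claw":255}

```text
clock: 52.4
position: [0.4728, 0.3539, 0.0996]
ee_rot: [[-0.996, 0.088, -0.001], [0.088, 0.996, -0.001], [0.001, -0.001, -1.0]]
wrist_force: [-0.5, -0.6, -0.6]
finger_gap: 0.0115
grasp_force: 25.0
```

```bash
python3 - <<'E'
from h import *
state();g=cam('side');state()
for r in bot.recognise('side','round_cell1'): print(np.round(r['uv']),r['confidence'],onz(g,[r['uv']],.09)[0].round(3))
E
```

```text
52.4 [0.4728 0.3539 0.0996] a 3.054 q [ 0.07  0.6  -1.04  1.67  0.55  1.2   0.38] gap 0.0115 F [-0.5 -0.6 -0.6] 25.0
52.45 [0.4731 0.3536 0.0998] a 3.053 q [ 0.07  0.6  -1.04  1.67  0.55  1.2   0.38] gap 0.0118 F [ 0.6 -0.7 -0.1] 25.0
[325. 116.] 0.65 [0.488 0.343 0.09 ]
```

drive_tool:
  deltas:
    - {"dx":0,"dy":0,"dz":0.35,"roll":0,"claw":255}
    - {"dx":0,"dy":0,"dz":0.35,"roll":0,"claw":255}
    - {"dx":0,"dy":0,"dz":0.3,"roll":0,"claw":255}
    - {"dx":0,"dy":0,"dz":0.15,"roll":0,"claw":255}
    - {"dx":0,"dy":0,"dz":0.07,"roll":0,"claw":255}
    - {"dx":0,"dy":0,"dz":0,"roll":0,"claw":255}
    - {"dx":0,"dy":0,"dz":0,"roll":0,"claw":255}

```text
clock: 53.38
position: [0.4734, 0.3549, 0.0277]
ee_rot: [[-0.996, 0.086, 0.001], [0.086, 0.996, 0.0], [-0.001, 0.001, -1.0]]
wrist_force: [-0.4, 0.3, -1.0]
finger_gap: 0.0116
grasp_force: 25.0
```

drive_tool:
  deltas:
    - {"dx":0,"dy":0,"dz":0,"roll":0,"claw":170}
    - {"dx":0,"dy":0,"dz":0,"roll":0,"claw":160}
    - {"dx":0,"dy":0,"dz":0,"roll":0,"claw":160}
    - {"dx":0,"dy":0,"dz":0,"roll":0,"claw":160}
    - {"dx":0,"dy":0,"dz":-0.2,"roll":0,"claw":160}
    - {"dx":0,"dy":0,"dz":-0.5,"roll":0,"claw":160}
    - {"dx":0,"dy":0,"dz":-0.7,"roll":0,"claw":160}
    - {"dx":0,"dy":0,"dz":-0.8,"roll":0,"claw":160}
    - {"dx":0,"dy":-0.8,"dz":-0.2,"roll":0,"claw":160}
    - {"dx":0,"dy":-0.8,"dz":0,"roll":0,"claw":160}
    - {"dx":0,"dy":-0.8,"dz":0,"roll":0,"claw":160}
    - {"dx":0,"dy":-0.8,"dz":0,"roll":0,"claw":160}

```text
clock: 54.88
position: [0.4563, 0.1621, 0.1717]
ee_rot: [[-0.996, 0.086, 0.001], [0.086, 0.996, -0.001], [-0.001, -0.0, -1.0]]
wrist_force: [0.2, -1.5, 0.9]
finger_gap: 0.0324
grasp_force: 0.0
```

drive_tool:
  deltas:
    - {"dx":0,"dy":-0.8,"dz":0,"roll":0,"claw":160}
    - {"dx":0,"dy":-0.8,"dz":0,"roll":0,"claw":160}
    - {"dx":0,"dy":-0.8,"dz":0,"roll":0,"claw":160}
    - {"dx":0,"dy":-0.8,"dz":0,"roll":0,"claw":160}
    - {"dx":0,"dy":-0.8,"dz":0,"roll":0,"claw":160}
    - {"dx":0,"dy":-0.8,"dz":0,"roll":0,"claw":160}
    - {"dx":0,"dy":0,"dz":0,"roll":0,"claw":160}
    - {"dx":0,"dy":0,"dz":0,"roll":0,"claw":160}
    - {"dx":0,"dy":0,"dz":0,"roll":0,"claw":160}

```text
clock: 56.0
position: [0.4321, -0.1222, 0.1714]
ee_rot: [[-0.996, 0.084, 0.0], [0.084, 0.996, -0.0], [-0.0, -0.0, -1.0]]
wrist_force: [-0.4, 1.2, 0.2]
finger_gap: 0.0326
grasp_force: 0.0
```

```bash
python3 - <<'E'
from h import *
state()
F={n:cam(n) for n in('top','side')}
T=dict(cell_tray=[.4747,.3783,-.087],charger_tray=[.4521,.2422,-.289],supply_tray=[.481,.1068,-.288])
G=dict(round_cell1=('cell_tray',[(.4726,.3544)],-1.658),round_cell2=('cell_tray',[(.4768,.4022)],-1.658),usb_charger=('charger_tray',[(.4521,.2422)],1.282),flux_jar=('supply_tray',[(.5146,.0969)],0),solder_spool=('supply_tray',[(.4474,.1168)],0))
for l,(t,[c],y) in G.items():
    v=[]
    for n,f in F.items():
        e=proj(f,[[*c,.015]])[0]; r=[r for r in bot.trace(n,l) if np.hypot(*(np.array(r['uv'])-e))<(6 if 'cell' in l else 10)]
        if r: r=min(r,key=lambda r:np.hypot(*(np.array(r['uv'])-e))); v.append((f,r['pixels'].astype(np.float32)))
    if not v: print(l,'unseen'); continue
    p,err=fit(l,v,[*c,.003,y],len(v)==2,(y,)); q=T[t]; d=p[:2]-q[:2]; cc,s=np.cos(q[2]),np.sin(q[2])
    print(l,len(v),'tray xy',(cc*d[0]+s*d[1]).round(4),(-s*d[0]+cc*d[1]).round(4),'z',p[2].round(4),'dyaw',round(p[3]-y,2),'err',round(err,2))
A=cv2.resize(F['side']['color'][110:210,270:370],None,fx=4,fy=4,interpolation=2); B=cv2.resize(F['top']['color'][160:240,160:255+5],None,fx=4,fy=4,interpolation=2)
o=np.zeros((400,800,3),np.uint8); o[:,:400]=A; o[:320,400:]=B; cv2.imwrite('pics/fin.png',o)
E
```

```text
56.0 [ 0.4321 -0.1222  0.1714] a 3.058 q [ 1.33  0.09 -1.18  1.94  0.09  1.16  1.6 ] gap 0.0326 F [-0.4  1.2  0.2] 0.0
round_cell1 unseen
round_cell2 unseen
usb_charger 1 tray xy 0.0023 -0.0008 z 0.003 dyaw -0.02 err 0.1
flux_jar 2 tray xy 0.0359 0.0023 z 0.0032 dyaw 0.01 err 0.41
solder_spool 1 tray xy -0.0341 -0.0003 z 0.003 dyaw 0.36 err 0.21
```

View pics/fin.png

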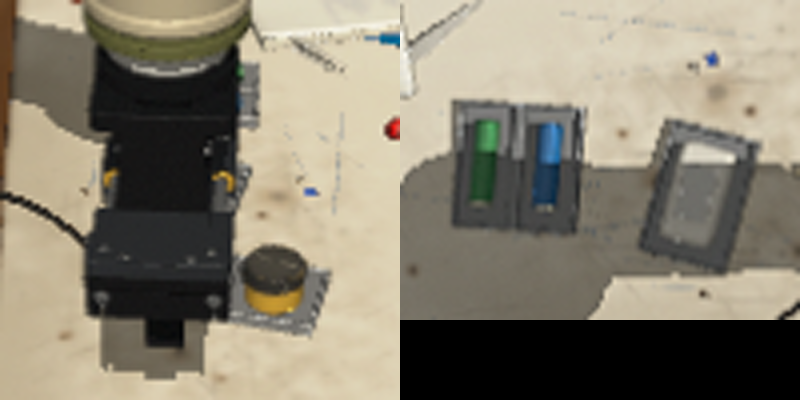

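In the top half, the green cell (485,163) and blue cell (548,165) each lie lengthwise, centred in their own long bay. The charger (700,193) is centred in its tray, and the fits put jar and spool within about 3 mm of their bay centres. The gripper is empty and clear of everything, so I'm handing in.

```bash
python3 -c "
from rig import bot
print(bot.finish_job())"
```

```text
the job is handed in; nothing more can be done
None
```

All five things are sorted into their trays and the job is handed in at about 56 s of the 120 s; the charger, jar and spool were measured near their bay centres, the two cells only checked in the last top picture, and the judge's verdict was not shown.

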